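# Gauge the terminal hardware on the bench caliper and log it

### The arm

A 6-joint arm with a two-finger parallel gripper is mounted at the origin on the work surface. World frame = base frame: x ahead of the robot, y to its left, z up, the work surface at z = 0. Lengths are in m, angles in rad, forces in N, time in s.
With the tool pointing down it reaches from about 0.375 to 0.925 m from the base axis. Payload 5.7 kg.
Tool frame: the origin (TCP) lies at the very end of the fingers, on their centre line; the grasp point (between the pads) lies ctrl.grip_depth behind it (ctrl.grip_depth is the distance from the TCP to the grasp point, in m); y points along the fingers, x is the direction in which the jaws open and shut, and the axes are right-handed (so a half turn about y gives the same grasp; the last joint's range is limited). The gripper opens to 85 mm and grips with 20 to 120 N. Pads are 22 mm wide; open, the fingers measure 114 mm over their backs; the gripper's body (76 mm by 85 mm) begins 54 mm behind the grasp point. The pads swing forward as they close: fully open they stand 13 mm farther back than shut.
Start: joints at [-1.418, 0.359, 1.51, -0, 1.272, -0.115], TCP at [0.159, -0.579, 0.231] pointing down, gripper open.
Joint ranges: [-2.97, 2.97], [-1.01, 2.36], [0.21, 2.38], [-0.96, 4.11], [0.2, 2.71], [-2.98, 2.98]. Speed limits (rad/s): [2.39, 2.39, 3.14, 3.14, 3.14, 3.14].

### API

Orientations are given as a rotation vector (axis times angle).
In Python, from rig import ctrl gives the robot as it stands.
- The arm moves only by the tool drive_tool, never from a script. Its argument "moves" is a list of rows, each a list of 7 numbers: the shift along the tool's x, y, z in m, then the turn, a rotation vector about the tool's x, y, z in units of 5 degrees (1.0 is 5 degrees), then the closure, from 0 (fully open) to 1 (shut). A call has 1 to 20 rows; each row shifts and turns the commanded pose from where the row before left it, along the tool's axes as they then stand; what a row does not reach is not made up. A row lasts 1/10 s, in which the tool goes at most 50 mm and 8.59 degrees, less where a joint would pass 70% of its speed; a pose out of reach is approached as far as the arm can. A call with a gripper value outside its range is refused whole. The fingers move at their own pace and stop on an object; "grip_force" is the grip in N (left out, the last holds). Time passes only in rows, so rows that do not move let the fingers close. It gives the time, the measured TCP pose, the force and the opening at its end, in the units of the state.
- ctrl.get_obs(): the state, without advancing time (a new reading comes with each control period).
- ctrl.grab_frame(name): name is "scene" or "top"; returns a dict with "color" (420x560x3 uint8, red, green, blue), "z_map" (420x560 float32, m along the optical axis (not along the pixel's ray), 0 where there is no reading), "vertical_fov" (degrees; the focal length in pixels is half the picture's height over the tangent of half this angle, whatever the lens; pixels are square), "cx", "cy" (the principal point, pixels), "view" (4x4, takes a point from world to camera coordinates). Camera axes: x right, y up, looking along -z (the intrinsics and any distortion apply to the point x, -y, -z); pixel columns grow to the right and rows downward; lengths in m; the calibration is good to about 2 mm. A picture is of the moment at which its call begins.
- ctrl.sign_off(): hands the job in, once; it reports no verdict.
The state is a dict: "time_s": time; "qpos": joint angles; "qvel": joint speeds; "tau": joint torques, N m; "eef_pos": TCP position; "orientation": TCP orientation; "ft_force": force on the tool from outside, world axes, zero at the start; "ft_torque": the same for the moment, N m; "width": finger opening in m.
Only numpy, scipy, OpenCV 4.12 (cv2) and the standard library are available. Lean on these libraries where they do the work, as an engineer would, in place of code of your own. Each camera call takes 0.05 s, during which the arm holds its last target.

### The job

Zero the bench caliper: slide its empty jaws shut, then press the left key and then the middle key of the readout. Gauge each bar lying on the bench, narrowest first, by laying its end between the jaws and sliding the jaws shut on its width until they bear on it with more than 3 N (never over 40 N), and put the bars in the grey tray. When all are in the tray, shut the empty jaws again and press the right key to file the readings; leave the other bench items alone.

Things in the scene. Friction and masses are not known exactly. Their poses are not given: they have to be found in the camera images.
- link: copper busbar link with a dark bolt hole near each end; bar 100 mm long (its x) x 28 mm WIDE (its y, the dimension to gauge) x 22 mm high (z); origin at the centre of its underside; may be absent
- clamp: steel hold-down clamp bar with one dark slot along its top; bar 100 mm long (its x) x 36 mm WIDE (its y, the dimension to gauge) x 22 mm high (z); origin at the centre of its underside; may be absent
- spacer: aluminium spacer bar with three dark holes; bar 100 mm long (its x) x 44 mm WIDE (its y, the dimension to gauge) x 22 mm high (z); origin at the centre of its underside; may be absent
- insulator: black plastic insulator block with grey cross ribs and a brass dot in the middle; bar 100 mm long (its x) x 52 mm WIDE (its y, the dimension to gauge) x 22 mm high (z); origin at the centre of its underside; may be absent
- caliper: steel bench caliper fixed flat on the bench. Origin at bench level on the fixed jaw's measuring face; x points from the mouth inwards to the beam, y is the way the sliding jaw opens. Both jaws span x -20 to +40 mm and are 30 mm high; the mouth is open at the -x end and above, its floor is the bench. Beam: x 40 to 75 mm, y -45 to 145 mm, 18 mm high
- anvil: fixed jaw of the caliper, 22 mm thick, lying at y -22 to 0 mm; same origin and axes as the caliper; its measuring face is its y = 0 plane
- jaw: sliding jaw with its slider and thumb post; the jaw is 22 mm thick (y 0 to 22 mm of its own frame, which shares the caliper's axes); its measuring face is its y = 0 plane, facing the fixed jaw
- slider (a joint): caliper slide: the gap between the two jaw faces in m, 0 shut to 0.09 wide open; needs about 2 N to move and stays where it is left
- thumb_grip (a point): top centre of the black square thumb post (18 x 18 mm, 42 mm tall, sides along the caliper axes) that stands on the slider; its top is 77.5 mm, the slider's top 35.5 mm above the bench. It lies 57.5 mm in x and 20 mm in y from the jaw's origin. Pinch or push it along the caliper's y to slide the jaw
- console: grey readout box fixed on the bench, 80 x 170 x 30 mm, origin at the centre of its underside, with a dark green display strip along its far (+x) edge and three round grey spring keys in a row along its y
- tray: low grey tray fixed on the bench, 150 (x) x 250 (y) mm outside, 16 mm high, 4 mm walls and a 4 to 5 mm floor; origin at the centre of its underside
- socket: bystander: chrome socket standing, 44 mm wide, 65 mm high
- ring_terminal: bystander: copper ring terminal lying flat, about 100 mm long
- post_cleaner: bystander: black plastic post cleaner standing, 48 mm wide, 90 mm high
- red_cap: bystander: red insulating cap, 48 mm wide, 36 mm high
- key_left_top (a point): centre of the top of the left key (+y end of the row, left as seen from the robot), 28 mm across, pressed straight down
- key_left (a joint): travel of the left key (+y end of the row, left as seen from the robot): 0 up, 0.006 fully down (5 N); springs back
- key_mid_top (a point): centre of the top of the middle key, 28 mm across, pressed straight down
- key_mid (a joint): travel of the middle key: 0 up, 0.006 fully down (5 N); springs back
- key_right_top (a point): centre of the top of the right key (-y end of the row), 28 mm across, pressed straight down
- key_right (a joint): travel of the right key (-y end of the row): 0 up, 0.006 fully down (5 N); springs back

How it is judged:
On the way, in this order (a step that is already met when the one before it is completed fails the run):
1. With the empty caliper jaws shut (gap under 3 mm), the left key alone is pressed down (more than 4 of its 6 mm) (value of joint slider below 0.003 m and value of joint key_left above 0.004 m and value of joint each of key_mid, key_right below 0.002 m), for 0.1 s.
2. With the empty jaws still shut, the middle key alone is pressed down (value of joint slider below 0.003 m and value of joint each of key_left, key_right below 0.002 m and value of joint key_mid above 0.004 m), for 0.1 s.
3. The link (28 mm; skipped if absent), flat on the bench, let go, its length along the jaw faces within 0.1 rad, has both jaws slid shut on its width, each bearing with over 3 N for 0.3 s (contact force between each of jaw, anvil and link above 3 N and contact force between the fingers and link below 0.5 N and angle between the x axis of link and the x axis of caliper, either way round below 0.1 rad and angle between link's own z axis and vertical below 0.1 rad and z of link in the frame of caliper below 0.008 m), for 0.3 s.
4. The clamp (36 mm; skipped if absent), flat on the bench, let go, its length along the jaw faces within 0.1 rad, has both jaws slid shut on its width, each bearing with over 3 N for 0.3 s (contact force between each of jaw, anvil and clamp above 3 N and contact force between the fingers and clamp below 0.5 N and angle between the x axis of clamp and the x axis of caliper, either way round below 0.1 rad and angle between clamp's own z axis and vertical below 0.1 rad and z of clamp in the frame of caliper below 0.008 m), for 0.3 s.
5. The spacer (44 mm; skipped if absent), flat on the bench, let go, its length along the jaw faces within 0.1 rad, has both jaws slid shut on its width, each bearing with over 3 N for 0.3 s (contact force between each of jaw, anvil and spacer above 3 N and contact force between the fingers and spacer below 0.5 N and angle between the x axis of spacer and the x axis of caliper, either way round below 0.1 rad and angle between spacer's own z axis and vertical below 0.1 rad and z of spacer in the frame of caliper below 0.008 m), for 0.3 s.
6. The insulator (52 mm; skipped if absent), flat on the bench, let go, its length along the jaw faces within 0.1 rad, has both jaws slid shut on its width, each bearing with over 3 N for 0.3 s (contact force between each of jaw, anvil and insulator above 3 N and contact force between the fingers and insulator below 0.5 N and angle between the x axis of insulator and the x axis of caliper, either way round below 0.1 rad and angle between insulator's own z axis and vertical below 0.1 rad and z of insulator in the frame of caliper below 0.008 m), for 0.3 s.
7. With every part lying flat on the floor of the tray and the empty jaws shut again, the right key alone is pressed down (x of link in the frame of tray between -0.06 and 0.06 m and y of link in the frame of tray between -0.115 and 0.115 m and z of each of link, clamp, spacer, insulator in the frame of tray below 0.01 m and angle between each of link, clamp, spacer, insulator's own z axis and vertical below 0.12 rad and x of clamp in the frame of tray between -0.06 and 0.06 m and y of clamp in the frame of tray between -0.115 and 0.115 m and x of spacer in the frame of tray between -0.06 and 0.06 m and y of spacer in the frame of tray between -0.115 and 0.115 m and x of insulator in the frame of tray between -0.06 and 0.06 m and y of insulator in the frame of tray between -0.115 and 0.115 m and value of joint slider below 0.003 m and value of joint each of key_left, key_mid below 0.002 m and value of joint key_right above 0.004 m), for 0.1 s.
At the end, for the whole second after the job is handed in: Every bar present rests flat (tilt under 0.12 rad) on the floor of the tray with its centre inside the walls (not stacked), the caliper jaws are shut (gap under 3 mm), all keys are up, and nothing is moving (x of link in the frame of tray between -0.06 and 0.06 m and y of link in the frame of tray between -0.115 and 0.115 m and z of each of link, clamp, spacer, insulator in the frame of tray below 0.01 m and angle between each of link, clamp, spacer, insulator's own z axis and vertical below 0.12 rad and x of clamp in the frame of tray between -0.06 and 0.06 m and y of clamp in the frame of tray between -0.115 and 0.115 m and x of spacer in the frame of tray between -0.06 and 0.06 m and y of spacer in the frame of tray between -0.115 and 0.115 m and x of insulator in the frame of tray between -0.06 and 0.06 m and y of insulator in the frame of tray between -0.115 and 0.115 m and value of joint slider below 0.003 m and value of joint each of key_left, key_mid, key_right below 0.002 m and linear speed of each of link, clamp, spacer, insulator below 0.02 m/s); the robot touches nothing.
It fails at once if a bar is squeezed between the two jaws with more than 40 N (both jaws bearing on it with over 40 N) (contact force between each of jaw, anvil and link above 40 N or contact force between each of jaw, anvil and clamp above 40 N or contact force between each of jaw, anvil and spacer above 40 N or contact force between each of jaw, anvil and insulator above 40 N).
It fails at once if a bystander (socket, ring terminal, post cleaner, red cap) is moved more than 30 mm (distance of any of socket, ring_terminal, post_cleaner, red_cap from where it was at the start of the episode above 0.03 m).
Of link, clamp, spacer, insulator only 2 to 3 are there at a start; the rules pass over those that are not, and their reading is None.
At some moment in a run one of link, clamp, spacer, insulator may be knocked a few centimetres aside while the robot is not near it.
Once in a run the grip may slacken for a moment while it holds something.
It also fails if it takes over 210 s, if anything falls off the work surface, if the arm or the gripper's body presses on something with over 40 N, if the wrist force passes 120 N, or if a joint passes its speed limit or range.

## Working session

There is one attempt and no reset: what is moved stays moved. The work goes in short steps, Python scripts to look and compute and a tool call to move; the robot and the scene stay as the last step left them, time stands still between calls to the robot, and variables do not carry over. Pictures are saved under pics/ and viewed, and the job is handed in when it is done.

Besides the shell and the picture viewer there is one more tool, called after "Request:" by a JSON object that holds its "op" and its "data". drive_tool: Moves the arm, as the interface text tells. Its arguments: {"type":"object","properties":{"moves":{"type":"array","items":{"type":"array","items":{"type":"number"}}},"grip_force":{"type":"number"}},"required":["moves"]}

```bash
ls; mkdir -p pics; python3 - <<'E'
from rig import ctrl
import cv2,numpy as np
o=ctrl.get_obs(); print({k:np.round(v,4) for k,v in o.items()}, ctrl.grip_depth)
for n in("scene","top"):
    f=ctrl.grab_frame(n); cv2.imwrite(f"pics/{n}0.png",cv2.cvtColor(f["color"],cv2.COLOR_RGB2BGR))
    print(n,f["vertical_fov"],f["cx"],f["cy"],np.round(f["view"],4).tolist(),[k for k in f], f["z_map"].min(),f["z_map"].max())
E
```

```text
pics
{'time_s': np.float64(0.0), 'qpos': array([-1.4181,  0.3595,  1.5115, -0.    ,  1.2725, -0.1151]), 'qvel': array([ 0.0002, -0.0001, -0.001 , -0.    , -0.0003, -0.001 ]), 'tau': array([ 9.00000e-04, -5.27616e+01, -2.78620e+01,  1.00000e-04,
        1.31000e-02,  0.00000e+00]), 'eef_pos': array([ 0.1586, -0.5779,  0.2304]), 'orientation': array([-1.3227,  1.0106, -1.0084]), 'ft_force': array([ 0.076 , -0.3408, -0.1812]), 'ft_torque': array([-0.0007, -0.0264, -0.0598]), 'width': np.float64(0.0857)} 0.0187
scene 49.84060021932717 289.527449571036 207.17677605522428 [[0.81, 0.5862, -0.015, -0.4783], [-0.3171, 0.4595, 0.8296, 0.1036], [0.4932, -0.6673, 0.5581, -1.3448], [0.0, 0.0, 0.0, 1.0]] ['color', 'z_map', 'vertical_fov', 'cx', 'cy', 'view'] 0.0 3.5701914
top 45.32653313388953 283.3895329687128 211.55810084630872 [[-0.0027, -1.0, 0.0072, 0.0229], [0.9984, -0.0023, 0.0563, -0.5918], [-0.0563, 0.0073, 0.9984, -1.3534], [0.0, 0.0, 0.0, 1.0]] ['color', 'z_map', 'vertical_fov', 'cx', 'cy', 'view'] 0.0 2.2142074
```

View pics/top0.png

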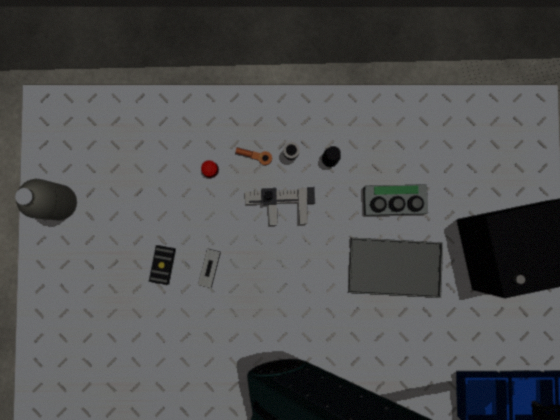

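View pics/scene0.png

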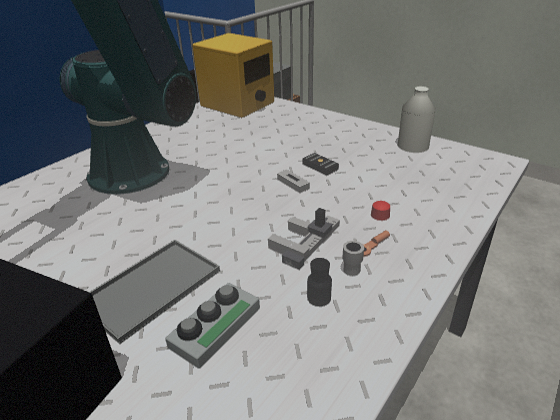

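The top view shows the insulator at about (162,265), the clamp at (209,268), the caliper at about (280,200), the console at (395,200) and the tray at (395,267). No copper link or aluminium spacer is visible so far. The scene view agrees. Next I'll build the helpers and measure.

```bash
cat > h.py <<'E'
from rig import ctrl
import cv2,numpy as np
from scipy.spatial.transform import Rotation as R
def grab(n,tag=None):
    f=ctrl.grab_frame(n); f["img"]=cv2.cvtColor(f["color"],cv2.COLOR_RGB2BGR)
    f["f"]=210/np.tan(np.radians(f["vertical_fov"]/2))
    if tag: cv2.imwrite(f"pics/{tag}.png",f["img"])
    return f
def ray(f,u,v,z):
    d=np.array([(u-f["cx"])/f["f"],-(v-f["cy"])/f["f"],-1.]); V=f["view"]
    c=-V[:3,:3].T@V[:3,3]; w=V[:3,:3].T@d
    return c+w*(z-c[2])/w[2]
def proj(f,p):
    q=f["view"][:3,:3]@np.asarray(p,float)+f["view"][:3,3]
    return f["cx"]+f["f"]*q[0]/-q[2], f["cy"]-f["f"]*q[1]/-q[2]
def crop(f,tag,u0,v0,u1,v1,k):
    cv2.imwrite(f"pics/{tag}.png",cv2.resize(f["img"][v0:v1,u0:u1],None,fx=k,fy=k,interpolation=cv2.INTER_CUBIC))
def cloud(f):
    z=f["z_map"]; v,u=np.mgrid[:420,:560]
    P=np.stack([(u-f["cx"])/f["f"]*z,-(v-f["cy"])/f["f"]*z,-z],-1)
    W=(P-f["view"][:3,3])@f["view"][:3,:3]; W[z==0]=np.nan; return W
E
python3 - <<'E'
from h import *
f=grab("top"); g=grab("scene")
W=cloud(f)
for n,u,v in [("ins",162,265),("clamp",209,268),("bench",300,250),("tray",395,267),("cons",368,210),("jaw",303,210),("post",269,196),("blackbox",500,230),("key",378,204)]:
    print(n,np.round(W[v,u],4), np.round(ray(f,u,v,0.02),4))
crop(f,"c1",230,130,350,240,6.5); crop(f,"c2",140,235,240,300,8); crop(f,"c3",340,170,460,310,5)
crop(g,"s1",250,190,400,290,5)
b=cv2.convertScaleAbs(f["img"],alpha=2.5)
cv2.imwrite("pics/bright.png",b)
E
```

```text
ins [0.4483 0.3483 0.0234] [0.4481 0.3491 0.02  ]
clamp [0.4399 0.2221 0.0231] [0.4397 0.2225 0.02  ]
bench [ 0.487  -0.0241 -0.0018] [ 0.4874 -0.0232  0.02  ]
tray [ 0.44   -0.2835  0.0048] [ 0.4408 -0.28    0.02  ]
cons [ 0.595  -0.2077  0.0262] [ 0.5954 -0.2088  0.02  ]
jaw [ 0.5953 -0.0315  0.0284] [ 0.5958 -0.0319  0.02  ]
post [0.6289 0.0592 0.081 ] [0.6342 0.0605 0.02  ]
blackbox [ 0.5368 -0.4897  0.1975] [ 0.5401 -0.5676  0.02  ]
key [ 0.6092 -0.2294  0.0552] [ 0.6117 -0.2363  0.02  ]
```

View pics/c1.png

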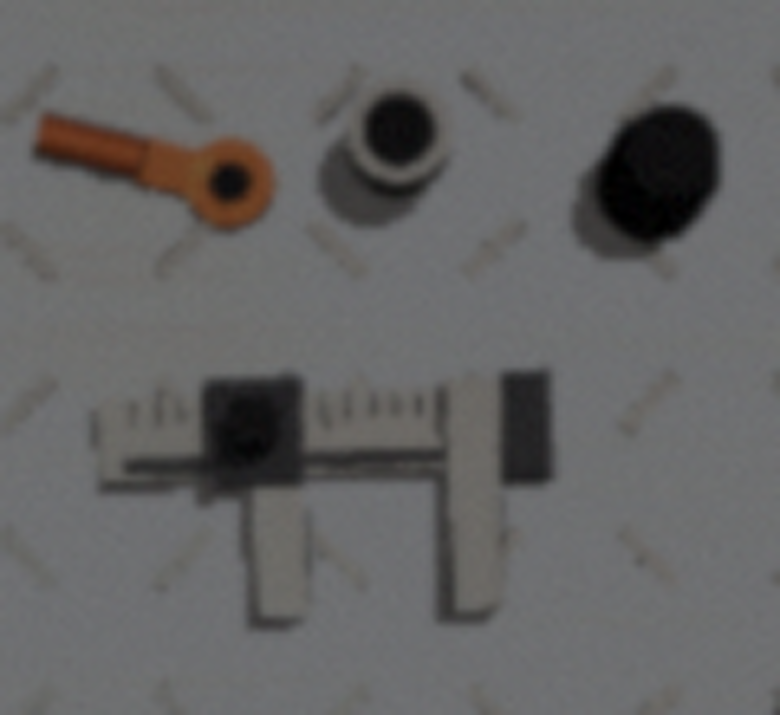

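View pics/c2.png

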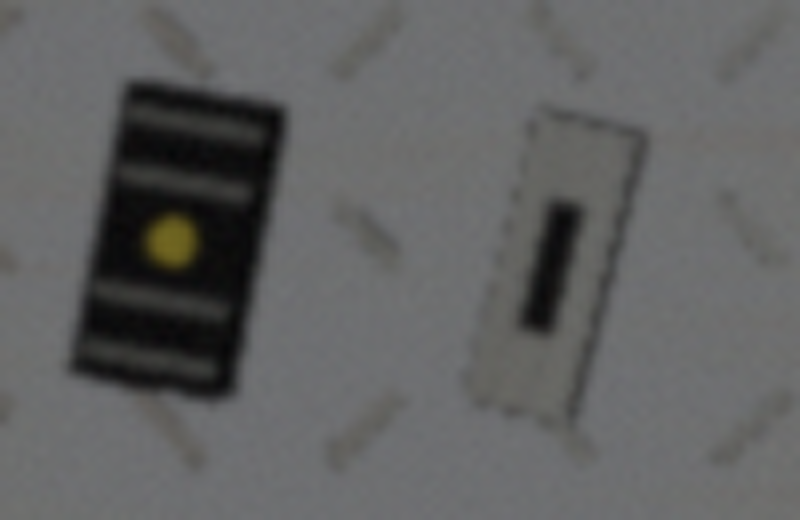

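View pics/c3.png

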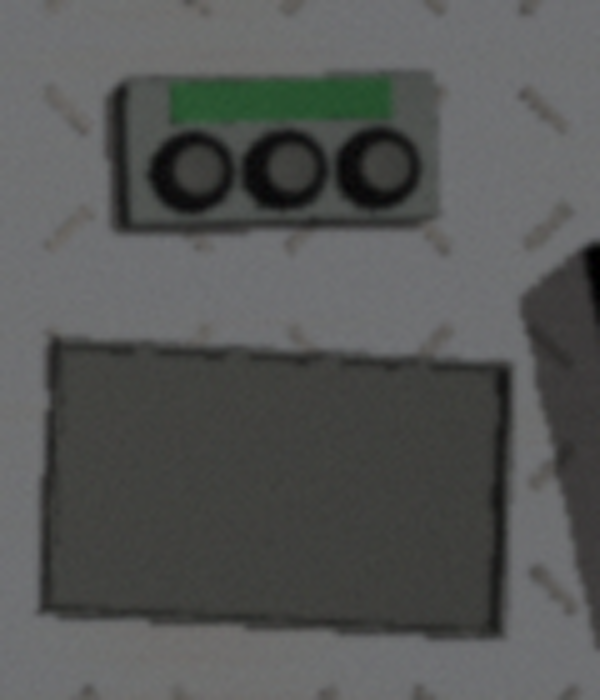

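View pics/bright.png

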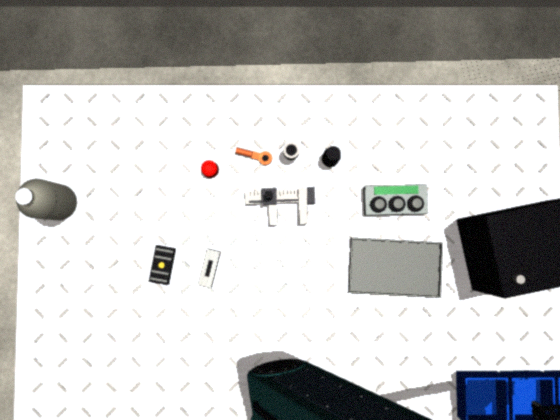

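View pics/s1.png

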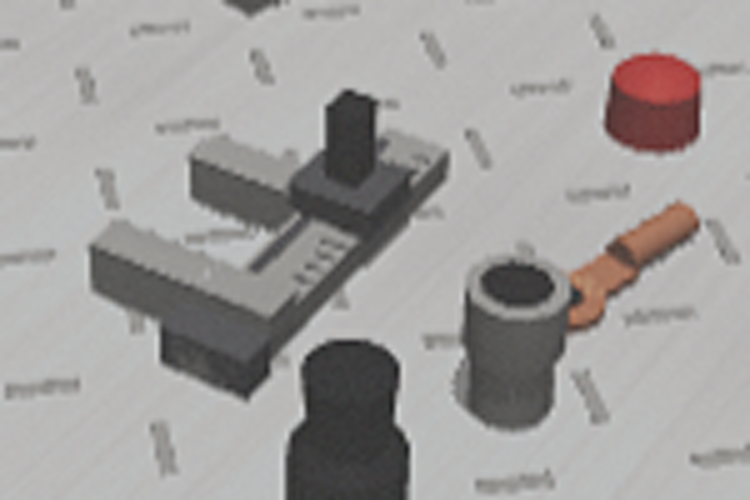

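```bash
python3 - <<'E'
from h import *
o=ctrl.get_obs(); print("toolaxes cols\n",np.round(R.from_rotvec(o["orientation"]).as_matrix(),3))
f=grab("top"); W=cloud(f)
H=W[...,2]; bench=(W[...,0]>.3)&(W[...,0]<.85)&(abs(W[...,1])<.7)
print("bench std",np.nanstd(H[bench&(abs(H)<.008)]),np.nanmean(H[bench&(abs(H)<.008)]))
m=((H>.010)&bench).astype(np.uint8)
n,l,s,c=cv2.connectedComponentsWithStats(m)
for i in range(1,n):
    if s[i,4]<20: continue
    pts=W[l==i]; zt=np.nanpercentile(pts[:,2],90)
    ct=max(cv2.findContours((l==i).astype(np.uint8),0,1)[0],key=len)
    q=np.array([ray(f,*p[0],zt)[:2] for p in ct],np.float32)
    r=cv2.minAreaRect(q*1000)
    print(s[i],"zt %.3f"%zt,"rect",np.round(r[0],1),np.round(r[1],1),round(r[2],1))
vis=(np.clip(H,0,.1)*2550).astype(np.uint8)
cv2.imwrite("pics/hgt.png",cv2.resize(vis[130:310,130:470],None,fx=2.3,fy=2.3,interpolation=0))
E
```

```text
toolaxes cols
 [[ 0.265 -0.     0.964]
 [-0.964  0.001  0.265]
 [-0.001 -1.     0.   ]]
bench std 0.00292439314114062 0.0005595902489677591
[283 142  17  18 240] zt 0.068 rect [750.4   1.2] [42.2 45.3] 89.8
[235 147  18  11 105] zt 0.020 rect [755.3 129.6] [45.9 17.4] 75.8
[322 146  19  21 305] zt 0.093 rect [ 732.1 -102.4] [44.  53.6] 44.9
[201 160  18  18 236] zt 0.039 rect [707.8 220.6] [47.9 41.8] 44.9
[  15  179   61   41 1974] zt 0.188 rect [612.4 589.5] [143.5  93.7] 80.4
[ 363  184   65   32 1882] zt 0.050 rect [ 621.7 -276.4] [ 79.4 170.6] 1.2
[ 245  187   70   38 1352] zt 0.037 rect [606.4  31.2] [ 97.8 186.4] 1.2
[ 457  199  103   99 8092] zt 0.203 rect [ 488.5 -526.1] [204.1 249.7] 11.3
[349 238  94  60 499] zt 0.020 rect [ 440.5 -281.5] [250.4 149.4] 86.8
[149 245  26  40 752] zt 0.026 rect [449.6 348.3] [ 54.3 100.1] 79.3
[198 249  23  39 518] zt 0.026 rect [440.6 222. ] [ 37.6 100.6] 75.1<stdin>:15: RuntimeWarning: invalid value encountered in cast
```

View pics/hgt.png

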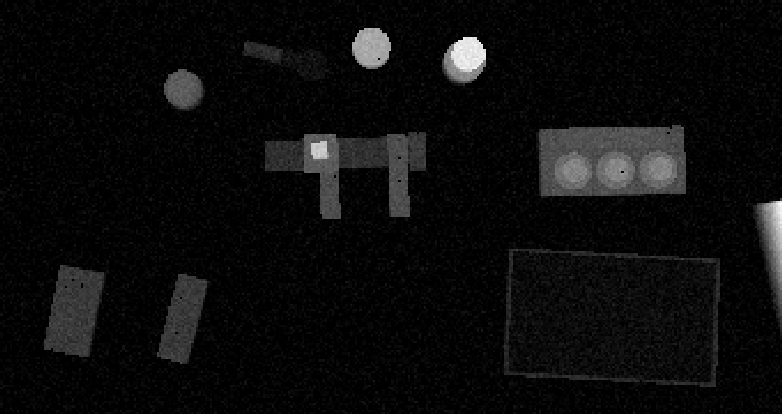

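```bash
cat >> h.py <<'E'
def comps(f,m,zt=None,amin=15):
    W=cloud(f); n,l,s,c=cv2.connectedComponentsWithStats(m.astype(np.uint8)); out=[]
    for i in range(1,n):
        if s[i,4]<amin: continue
        z=zt if zt is not None else np.nanpercentile(W[l==i][:,2],70)
        vv,uu=np.where(l==i)
        ctr=ray(f,uu.mean(),vv.mean(),z)
        ct=max(cv2.findContours((l==i).astype(np.uint8),0,1)[0],key=len)
        r=cv2.minAreaRect(np.array([ray(f,*p[0],z)[:2]*1000 for p in ct],np.float32))
        out.append((s[i,4],ctr,r,np.nanmedian(W[l==i][:,2])))
    return out
def show(L):
    for a,c,r,z in L: print(a,"ctr",np.round(c*1000,1),"medz %.1f"%(z*1000),"rect",np.round(r[0],1),np.round(r[1],1),round(r[2],1))
def region(W,x0,x1,y0,y1): return (W[...,0]>x0)&(W[...,0]<x1)&(W[...,1]>y0)&(W[...,1]<y1)
E
python3 - <<'E'
from h import *
f=grab("top");W=cloud(f);H=W[...,2]
C=region(W,.53,.68,-.1,.15)
print("jaws");show(comps(f,C&(H>.018)&(H<.045)&(W[...,0]<.600),.030))
print("post");show(comps(f,C&(H>.06),.0775))
print("slider");show(comps(f,C&(H>.032)&(W[...,0]>.6)&(H<.06),.0355))
K=region(W,.56,.68,-.38,-.18)
print("keys");show(comps(f,K&(H>.042)))
print("console");show(comps(f,K&(H>.02),.03))
# scene cross-check of post
g=grab("scene");G=cloud(g)
print("scene post");show(comps(g,region(G,.6,.67,.0,.12)&(G[...,2]>.070),.0775))
print("scene keys");show(comps(g,region(G,.56,.68,-.38,-.18)&(G[...,2]>.045)))
E
```

```text
jaws
133 ctr [577.5  50.1  30. ] medz 30.5 rect [577.9  49.5] [21.6 40.5] 89.9
128 ctr [578.6 -30.9  30. ] medz 30.2 rect [579.  -31.4] [21.6 37.8] 89.7
post
50 ctr [632.7  61.2  77.5] medz 78.0 rect [633.1  61.8] [15.6 18.3] 89.9
slider
193 ctr [630.6  60.   35.5] medz 35.7 rect [627.5  60.2] [37.7 54. ] 89.9
keys
146 ctr [ 611.2 -331.    52.4] medz 49.1 rect [ 610.4 -331.5] [38.6 40.6] 39.4
144 ctr [ 610.8 -231.8   52.5] medz 49.4 rect [ 610.2 -231. ] [39.1 38.3] 62.9
148 ctr [ 611.4 -280.9   52.7] medz 48.9 rect [ 611.5 -281.8] [39.4 40. ] 80.4
console
1853 ctr [ 623.5 -282.1   30. ] medz 33.2 rect [ 623.6 -282.1] [ 80. 171.] 1.2
scene post
55 ctr [637.3  53.6  77.5] medz 75.7 rect [638.1  53.3] [21.3 25.7] 4.1
scene keys
143 ctr [ 614.8 -237.4   51.1] medz 50.3 rect [ 614.9 -237.4] [26.4 32.1] 43.3
153 ctr [ 615.9 -287.1   51.2] medz 50.5 rect [ 616.1 -286.8] [25.4 30.6] 43.7
173 ctr [ 616.7 -336.8   51.2] medz 50.5 rect [ 616.7 -337.1] [28.8 28.7] 5.9
```

```bash
cat >> h.py <<'E'
def plan(x,y,z,yaw_deg):
    """yaw: world heading of tool x. prints turn (5deg units, tool axes) first, then shift in turned tool axes"""
    o=ctrl.get_obs(); Rc=R.from_rotvec(o["orientation"]); a=np.radians(yaw_deg)
    tx=np.array([np.cos(a),np.sin(a),0]); ty=np.array([0,0,-1.]); tz=np.cross(tx,ty)
    Rt=R.from_matrix(np.stack([tx,ty,tz],1))
    print("t",round(float(o["time_s"]),2),"at",np.round(o["eef_pos"],4),"F",np.round(o["ft_force"],1),"w",round(float(o["width"]),4),"q",np.round(o["qpos"],2),
      "turn",np.round((Rc.inv()*Rt).as_rotvec(degrees=True)/5,2),"shift",np.round(Rt.inv().apply(np.array([x,y,z])-o["eef_pos"]),4))
E
python3 -c "
from h import *
plan(.633,.060,.13,-88.7)"
```

```text
t 0.35 at [ 0.1587 -0.5784  0.2311] F [-0.4  0.   0.4] w 0.0856 q [-1.42  0.36  1.51 -0.    1.27 -0.12] turn [ 0.    2.81 -0.01] shift [-0.6275  0.1011  0.4886]
```

Request:
{"op": "drive_tool", "data": {"moves": [[0, -0.03, 0, 0, 1.4, 0, 0], [0, -0.03, 0, 0, 1.41, 0, 0], [-0.038, 0, 0.03, 0, 0, 0, 0], [-0.038, 0, 0.03, 0, 0, 0, 0], [-0.038, 0, 0.03, 0, 0, 0, 0], [-0.038, 0, 0.03, 0, 0, 0, 0], [-0.038, 0, 0.03, 0, 0, 0, 0], [-0.038, 0, 0.03, 0, 0, 0, 0], [-0.038, 0, 0.03, 0, 0, 0, 0], [-0.038, 0, 0.03, 0, 0, 0, 0], [-0.038, 0, 0.03, 0, 0, 0, 0], [-0.038, 0, 0.03, 0, 0, 0, 0], [-0.038, 0, 0.03, 0, 0, 0, 0], [-0.038, 0, 0.03, 0, 0, 0, 0], [-0.038, 0, 0.03, 0, 0, 0, 0], [-0.038, 0, 0.03, 0, 0, 0, 0], [-0.038, 0, 0.03, 0, 0, 0, 0], [0, 0, 0, 0, 0, 0, 0]]}}

```text
time_s: 2.15
eef_pos: [0.5988, 0.0062, 0.2911]
orientation: [-1.219, 1.188, -1.188]
ft_force: [-0.4, -0.3, 0.8]
width: 0.0855
```

```bash
python3 -c "
from h import *
plan(.633,.060,.13,-88.7)
grab('top','t1');f=grab('scene','s2')"
```

```text
t 2.15 at [0.5988 0.0062 0.2911] F [-0.4 -0.3  0.8] w 0.0855 q [-0.11  0.31  1.43  0.    1.4   1.44] turn [-0.03  0.05 -0.03] shift [-0.053   0.1611  0.0354]
```

View pics/t1.png

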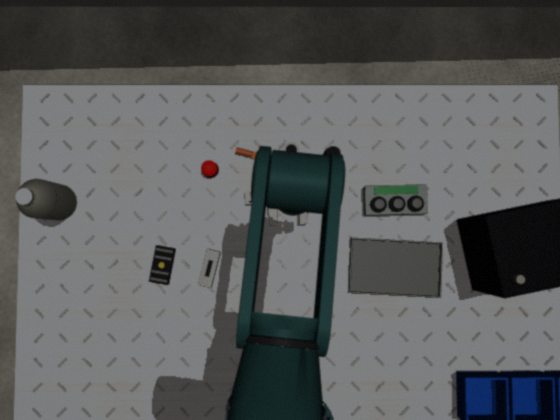

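View pics/s2.png

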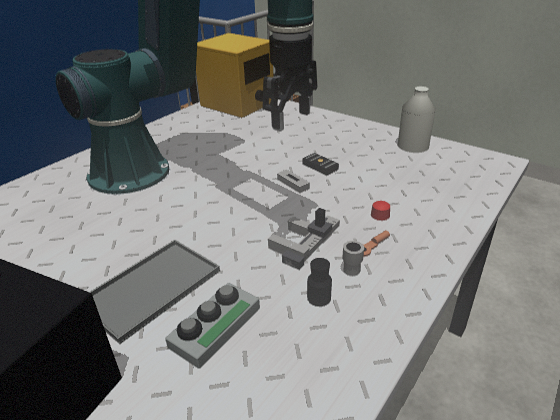

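The top picture (with the arm now at image centre) shows no bar in the area the arm had covered. The insulator at (162,265) and clamp at (209,268) are the only bars. Now I'll close the jaws.

Request:
{"op": "drive_tool", "data": {"moves": [[-0.027, 0.02, 0.018, 0, 0, 0, 0], [-0.026, 0.02, 0.0174, 0, 0, 0, 0], [0, 0.04, 0, 0, 0, 0, 0], [0, 0.04, 0, 0, 0, 0, 0], [0, 0.04, 0, 0, 0, 0, 0.2], [0, 0.04, 0, 0, 0, 0, 0.2], [0, 0.044, 0, 0, 0, 0, 0.2], [0, 0, 0, 0, 0, 0, 0.2]]}}

```text
time_s: 3.05
eef_pos: [0.6241, 0.0537, 0.042]
orientation: [-1.228, 1.203, -1.188]
ft_force: [-3.1, -0.9, -0.0]
width: 0.0682
```

```bash
python3 -c "
from h import *
plan(.633,.060,.045,-88.7)
f=grab('scene');crop(f,'s3',250,150,410,290,5)"
```

```text
t 3.05 at [0.6241 0.0537 0.042 ] F [-3.1 -0.9 -0. ] w 0.0682 q [-0.02  0.61  1.61 -0.    0.93  1.53] turn [ 0.14 -0.02 -0.  ] shift [-0.0061 -0.003   0.009 ]
```

View pics/s3.png

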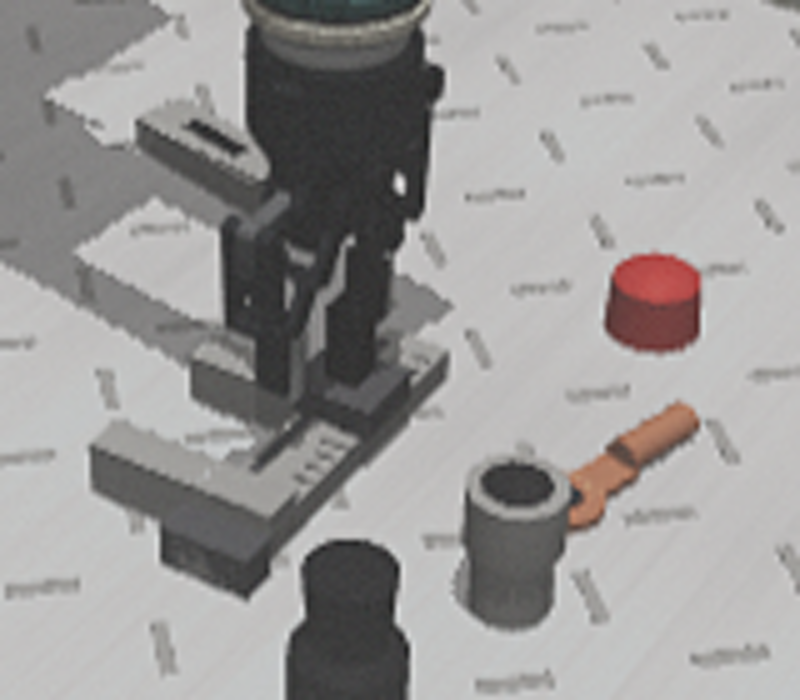

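```bash
python3 -c "
from h import *
g=grab('scene');crop(g,'s4',280,180,360,250,10)
o=ctrl.get_obs();print(np.round(o['eef_pos'],4),o['ft_force'])
for n,p in [('L',(.624,.0537+.034,.045)),('R',(.624,.0537-.034,.045)),('post',(.633,.06,.0775)),('postb',(.633,.06,.0355))]:
  u,v=proj(g,p);print(n,round((u-280)*10),round((v-180)*10))
"
```

```text
[0.6292 0.0541 0.0476] [ 0.36390873 -0.48734355  0.48326232]
L 424 342
R 263 483
post 396 295
postb 392 444
```

View pics/s4.png

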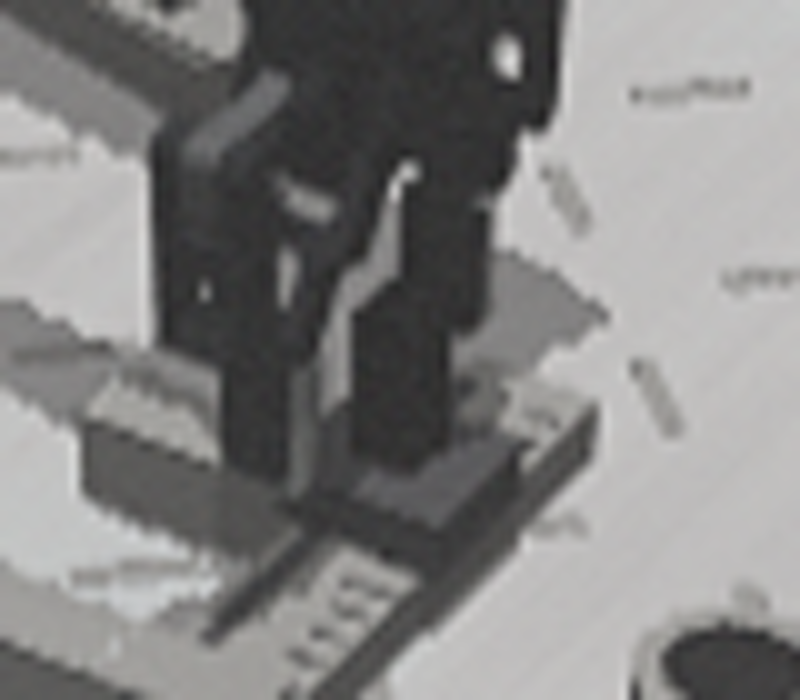

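Request:
{"op": "drive_tool", "data": {"moves": [[-0.006, 0.002, 0.004, 0, 0, 0, 0.3], [0, 0, 0, 0, 0, 0, 0.5], [0, 0, 0, 0, 0, 0, 0.7], [0, 0, 0, 0, 0, 0, 1], [0, 0, 0, 0, 0, 0, 1], [0, 0, 0, 0, 0, 0, 1], [0, 0, 0, 0, 0, 0, 1]], "grip_force": 30}}

```text
time_s: 3.85
eef_pos: [0.6347, 0.0614, 0.0468]
orientation: [-1.219, 1.19, -1.193]
ft_force: [-0.7, 0.3, 6.9]
width: 0.0173
```

Request:
{"op": "drive_tool", "data": {"moves": [[0.006, 0, 0, 0, 0, 0, 1], [0.006, 0, 0, 0, 0, 0, 1], [0.006, 0, 0, 0, 0, 0, 1], [0.006, 0, 0, 0, 0, 0, 1], [0.006, 0, 0, 0, 0, 0, 1], [0.006, 0, 0, 0, 0, 0, 1], [0.006, 0, 0, 0, 0, 0, 1], [0.006, 0, 0, 0, 0, 0, 1], [0.004, 0, 0, 0, 0, 0, 1], [0.003, 0, 0, 0, 0, 0, 1], [0, 0, 0, 0, 0, 0, 1]]}}

```text
time_s: 4.95
eef_pos: [0.6367, 0.0059, 0.0468]
orientation: [-1.218, 1.19, -1.194]
ft_force: [0.4, 0.1, 5.3]
width: 0.0176
```

Request:
{"op": "drive_tool", "data": {"moves": [[0.001, 0, 0, 0, 0, 0, 1], [0.001, 0, 0, 0, 0, 0, 1], [0.001, 0, 0, 0, 0, 0, 1], [0.001, 0, 0, 0, 0, 0, 1], [0, 0, 0, 0, 0, 0, 1]]}}

```text
time_s: 5.45
eef_pos: [0.6368, 0.0024, 0.0468]
orientation: [-1.217, 1.19, -1.194]
ft_force: [0.8, 0.9, 6.0]
width: 0.0176
```

Request:
{"op": "drive_tool", "data": {"moves": [[0.001, 0, 0, 0, 0, 0, 1], [0.001, 0, 0, 0, 0, 0, 1], [0.001, 0, 0, 0, 0, 0, 1], [0, 0, 0, 0, 0, 0, 1]]}}

```text
time_s: 5.85
eef_pos: [0.6368, 0.0018, 0.0468]
orientation: [-1.215, 1.192, -1.192]
ft_force: [0.7, 9.9, 6.9]
width: 0.018
```

Request:
{"op": "drive_tool", "data": {"moves": [[-0.0025, 0, 0, 0, 0, 0, 1], [0, 0, 0, 0, 0, 0, 0.7], [0, 0, 0, 0, 0, 0, 0.4], [0, 0, 0, 0, 0, 0, 0.4], [0, -0.03, 0, 0, 0, 0, 0.4], [0, -0.04, 0, 0, 0, 0, 0.4], [0, -0.02, 0, 0, 0, 0, 1], [0, 0, 0, 0, 0, 0, 1]]}}

```text
time_s: 6.65
eef_pos: [0.6375, 0.0014, 0.1387]
orientation: [-1.216, 1.188, -1.196]
ft_force: [0.6, -0.5, -0.1]
width: 0.0229
```

```bash
python3 -c "
from h import *
plan(.613,-.234,.09,-88.7)
f=grab('scene');crop(f,'s5',250,190,400,290,5)
G=cloud(f);show(comps(f,region(G,.6,.67,-.06,.12)&(G[...,2]>.070)&(G[...,2]<.082),.0775))"
```

```text
t 6.65 at [0.6375 0.0014 0.1387] F [ 0.6 -0.5 -0.1] w 0.0229 q [-0.11  0.5   1.53  0.    1.11  1.44] turn [-0.07 -0.    0.01] shift [ 0.2347  0.0487 -0.0299]
58 ctr [639.7  -4.7  77.5] medz 75.6 rect [639.9  -4.4] [20.5 22.6] 4.2
```

View pics/s5.png

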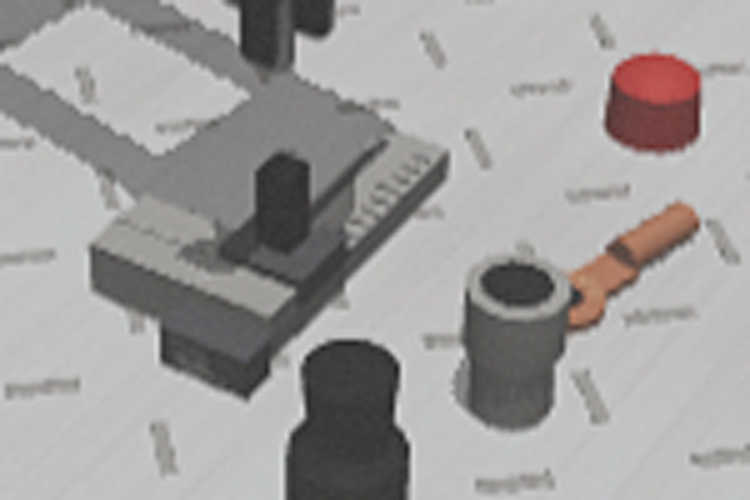

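The scene picture shows the jaws touching, with the post at crop (283,200). Its depth measurement shifted 58 mm, which matches the initial gap of about 59 mm. Next is the left key, at (0.611,-0.232).

Request:
{"op": "drive_tool", "data": {"moves": [[0.039, 0, -0.005, 0, 0, 0, 1], [0.039, 0, -0.005, 0, 0, 0, 1], [0.039, 0, -0.005, 0, 0, 0, 1], [0.039, 0, -0.005, 0, 0, 0, 1], [0.039, 0, -0.005, 0, 0, 0, 1], [0.038, 0, -0.006, 0, 0, 0, 1], [0, 0.04, 0, 0, 0, 0, 1], [0, 0.03, 0, 0, 0, 0, 1], [0, 0, 0, 0, 0, 0, 1], [0, 0, 0, 0, 0, 0, 1]]}}

```text
time_s: 7.7
eef_pos: [0.6081, -0.2311, 0.0638]
orientation: [-1.221, 1.196, -1.19]
ft_force: [0.2, 0.5, -0.0]
width: -0.0001
```

```bash
python3 -c "
from h import *
plan(.611,-.232,.045,-88.7)
f=grab('scene');crop(f,'s6',150,200,310,340,5)"
```

```text
t 7.7 at [ 0.6081 -0.2311  0.0638] F [ 0.2  0.5 -0. ] w -0.0001 q [-0.47  0.61  1.55  0.    0.99  1.08] turn [ 0.04 -0.   -0.02] shift [0.0009 0.0188 0.0029]
```

View pics/s6.png

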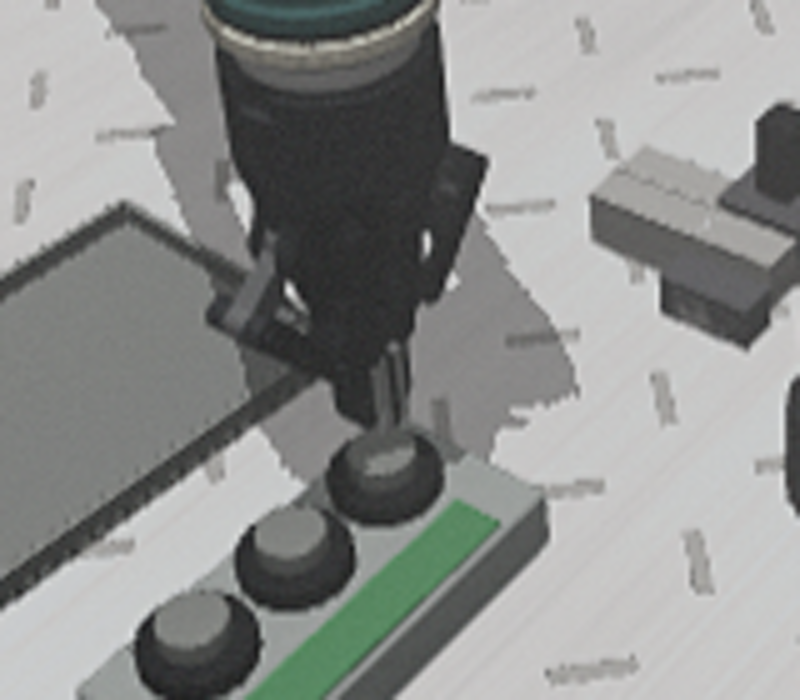

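Request:
{"op": "drive_tool", "data": {"moves": [[0, 0.006, 0.003, 0, 0, 0, 1], [0, 0.006, 0, 0, 0, 0, 1], [0, 0.003, 0, 0, 0, 0, 1], [0, 0, 0, 0, 0, 0, 1]]}}

```text
time_s: 8.15
eef_pos: [0.6131, -0.2317, 0.0505]
orientation: [-1.219, 1.191, -1.193]
ft_force: [2.0, 0.4, 1.7]
width: 0.0002
```

Request:
{"op": "drive_tool", "data": {"moves": [[0, 0.002, 0, 0, 0, 0, 1], [0, 0.002, 0, 0, 0, 0, 1], [0, 0.001, 0, 0, 0, 0, 1], [0, 0, 0, 0, 0, 0, 1]]}}

```text
time_s: 8.55
eef_pos: [0.6131, -0.2317, 0.046]
orientation: [-1.219, 1.192, -1.193]
ft_force: [1.7, 1.2, 7.2]
width: 0.0
```

Request:
{"op": "drive_tool", "data": {"moves": [[0, 0.001, 0, 0, 0, 0, 1], [0, 0, 0, 0, 0, 0, 1], [0, -0.01, 0, 0, 0, 0, 1], [0, -0.01, 0, 0, 0, 0, 1], [0.025, 0, 0, 0, 0, 0, 1], [0.024, 0, -0.001, 0, 0, 0, 1], [0, 0, 0, 0, 0, 0, 1], [0, 0.008, 0, 0, 0, 0, 1], [0, 0.008, 0, 0, 0, 0, 1], [0, 0, 0, 0, 0, 0, 1]]}}

```text
time_s: 9.55
eef_pos: [0.612, -0.28, 0.0471]
orientation: [-1.221, 1.193, -1.191]
ft_force: [-0.1, -1.1, 3.9]
width: -0.0001
```

Request:
{"op": "drive_tool", "data": {"moves": [[0, 0.002, 0, 0, 0, 0, 1], [0, 0.001, 0, 0, 0, 0, 1], [0, 0, 0, 0, 0, 0, 1], [0, 0, 0, 0, 0, 0, 1]]}}

```text
time_s: 9.95
eef_pos: [0.6121, -0.2801, 0.046]
orientation: [-1.22, 1.193, -1.191]
ft_force: [-3.3, 0.2, 8.2]
width: 0.0003
```

Request:
{"op": "drive_tool", "data": {"moves": [[0, -0.03, 0, 0, 0, 0, 1], [0, -0.04, 0, 0, 0, 0, 0.6], [-0.04, -0.02, 0.0025, 0, 0, 0, 0.4], [-0.04, 0, 0.0025, 0, 0, 0, 0.3], [-0.04, 0, 0.0025, 0, 0, 0, 0.3], [-0.04, 0, 0.0025, 0, 0, 0, 0.3], [-0.04, 0, 0.0025, 0, 0, 0, 0.3], [-0.04, 0, 0.0025, 0, 0, 0, 0.3], [-0.042, 0, 0.002, 0, 0, 0, 0.3], [0, 0, 0, 0, 0, 0, 0.3], [0, 0, 0, 0, 0, 0, 0.3]]}}

```text
time_s: 11.05
eef_pos: [0.6226, 0.0031, 0.135]
orientation: [-1.222, 1.191, -1.19]
ft_force: [0.7, 0.6, 0.5]
width: 0.0599
```

```bash
python3 -c "
from h import *
plan(.636,.002,.048,-88.7)
f=grab('top');W=cloud(f);H=W[...,2]
show(comps(f,region(W,.36,.56,.1,.45)&(H>.012)&(H<.04),.022,200))
f=grab('scene');W=cloud(f);H=W[...,2]
show(comps(f,region(W,.56,.68,-.40,-.18)&(H>.045)))
"
```

```text
t 11.05 at [0.6226 0.0031 0.135 ] F [0.7 0.6 0.5] w 0.0599 q [-0.11  0.49  1.56  0.    1.09  1.44] turn [ 0.01  0.03 -0.  ] shift [0.0014 0.087  0.0134]
744 ctr [449.2 349.9  22. ] medz 22.6 rect [449.3 349.6] [ 53.9 100.2] 79.3
512 ctr [439.7 222.9  22. ] medz 22.2 rect [440.1 222.8] [ 36.6 100. ] 76.2
146 ctr [ 615.2 -237.4   51.2] medz 50.6 rect [ 614.9 -237.3] [26.4 31.9] 43.3
155 ctr [ 616.2 -287.2   51.3] medz 50.5 rect [ 616.3 -287. ] [25.4 30.6] 43.7
175 ctr [ 617.  -337.    51.4] medz 50.6 rect [ 616.7 -336.7] [26.3 30.5] 64.9
```

Request:
{"op": "drive_tool", "data": {"moves": [[0.001, 0.03, 0.007, 0, 0, 0, 0.3], [0, 0.03, 0.006, 0, 0, 0, 0.3], [0, 0.027, 0, 0, 0, 0, 0.3], [0, 0, 0, 0, 0, 0, 0.6], [0, 0, 0, 0, 0, 0, 1], [0, 0, 0, 0, 0, 0, 1], [0, 0, 0, 0, 0, 0, 1], [0, 0, 0, 0, 0, 0, 1], [-0.008, 0, 0, 0, 0, 0, 1], [-0.008, 0, 0, 0, 0, 0, 1], [-0.008, 0, 0, 0, 0, 0, 1], [-0.008, 0, 0, 0, 0, 0, 1], [-0.008, 0, 0, 0, 0, 0, 1], [-0.008, 0, 0, 0, 0, 0, 1], [-0.008, 0, 0, 0, 0, 0, 1], [-0.006, 0, 0, 0, 0, 0, 1], [0, 0, 0, 0, 0, 0, 1], [0, 0, 0, 0, 0, 0, 1]]}}

```text
time_s: 12.95
eef_pos: [0.6346, 0.0646, 0.0496]
orientation: [-1.219, 1.192, -1.191]
ft_force: [-3.5, 1.4, 7.0]
width: 0.0174
```

Request:
{"op": "drive_tool", "data": {"moves": [[0, 0, 0, 0, 0, 0, 0.7], [0, 0, 0, 0, 0, 0, 0.3], [0, 0, 0, 0, 0, 0, 0.3], [0, -0.04, 0, 0, 0, 0, 0.3], [0, -0.04, 0, 0, 0, 0, 0], [0, -0.03, 0, 0, -1.58, 0, 0], [0, 0, 0, 0, -1.58, 0, 0], [0, 0, 0, 0, 0, 0, 0]]}}

```text
time_s: 13.75
eef_pos: [0.6357, 0.0628, 0.1596]
orientation: [-1.334, 0.984, -0.987]
ft_force: [0.7, 0.6, -1.0]
width: 0.0854
```

```bash
python3 -c "
from h import *
plan(.4156,.229,.06,-104.5)"
```

```text
t 13.75 at [0.6357 0.0628 0.1596] F [ 0.7  0.6 -1. ] w 0.0854 q [-0.01  0.48  1.5   0.    1.16  1.26] turn [-0.03  6.33 -0.  ] shift [-0.1058  0.0996 -0.2547]
```

Request:
{"op": "drive_tool", "data": {"moves": [[0, 0, 0, 0, 1.58, 0, 0], [0, 0, 0, 0, 1.58, 0, 0], [0, 0, 0, 0, 1.58, 0, 0], [0, 0, 0, 0, 1.59, 0, 0], [-0.015, 0, -0.036, 0, 0, 0, 0], [-0.015, 0, -0.036, 0, 0, 0, 0], [-0.015, 0, -0.036, 0, 0, 0, 0], [-0.015, 0, -0.036, 0, 0, 0, 0], [-0.015, 0, -0.036, 0, 0, 0, 0], [-0.015, 0, -0.036, 0, 0, 0, 0], [-0.015, 0, -0.038, 0, 0, 0, 0], [0, 0.035, 0, 0, 0, 0, 0], [0, 0.035, 0, 0, 0, 0, 0], [0, 0.03, 0, 0, 0, 0, 0], [0, 0, 0, 0, 0, 0, 0], [0, 0, 0, 0, 0, 0, 0]]}}

```text
time_s: 15.35
eef_pos: [0.4145, 0.228, 0.0578]
orientation: [-1.08, 1.397, -1.395]
ft_force: [0.3, -0.5, -0.7]
width: 0.0858
```

```bash
python3 -c "
from h import *
plan(.4156,.229,.004,-104.5)
f=grab('scene');crop(f,'s7',230,110,390,250,5)"
```

```text
t 15.35 at [0.4145 0.228  0.0578] F [ 0.3 -0.5 -0.7] w 0.0858 q [0.36 0.43 1.96 0.   0.76 2.18] turn [ 0.03 -0.04  0.02] shift [-0.0013  0.0538  0.0008]
```

View pics/s7.png

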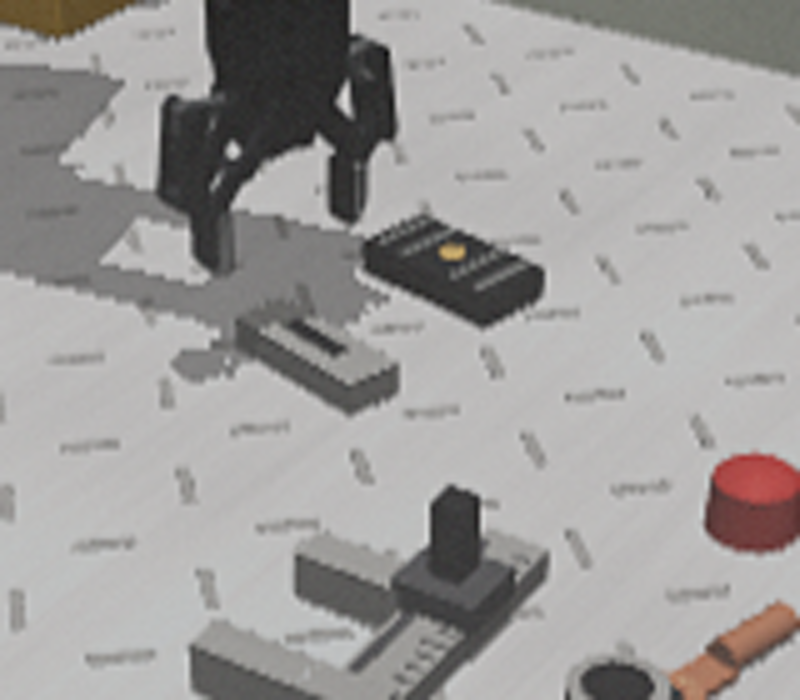

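Request:
{"op": "drive_tool", "data": {"moves": [[-0.001, 0.025, 0, 0, 0, 0, 0], [0, 0.02, 0, 0, 0, 0, 0], [0, 0.008, 0, 0, 0, 0, 0], [0, 0, 0, 0, 0, 0, 0.3], [0, 0, 0, 0, 0, 0, 0.6], [0, 0, 0, 0, 0, 0, 1], [0, 0, 0, 0, 0, 0, 1], [0, 0, 0, 0, 0, 0, 1], [0, 0, 0, 0, 0, 0, 1]], "grip_force": 80}}

```text
time_s: 16.3
eef_pos: [0.4164, 0.2295, 0.0067]
orientation: [-1.076, 1.393, -1.394]
ft_force: [-1.2, -0.6, 10.1]
width: 0.0339
```

Request:
{"op": "drive_tool", "data": {"moves": [[0, -0.01, 0, 0, 0, 0, 1], [0, -0.02, 0, 0, 0, 0, 1], [0, -0.03, 0, 0, 0, 0, 1], [0, -0.03, 0, 0, 0, 0, 1], [0, -0.02, 0, 0, 0, 0, 1], [0, 0, 0, 0, 0, 0, 1]]}}

```text
time_s: 16.9
eef_pos: [0.4172, 0.23, 0.1182]
orientation: [-1.073, 1.391, -1.394]
ft_force: [0.6, -0.3, -4.6]
width: 0.0337
```

```bash
python3 -c "
from h import *
plan(.537,.0028,.11,-88.7)
f=grab('scene');crop(f,'s8',230,110,390,250,5)"
```

```text
t 16.9 at [0.4172 0.23   0.1182] F [ 0.6 -0.3 -4.6] w 0.0337 q [0.36 0.33 1.91 0.   0.9  2.18] turn [-0.06 -3.17 -0.03] shift [0.2299 0.0082 0.1146]
```

View pics/s8.png

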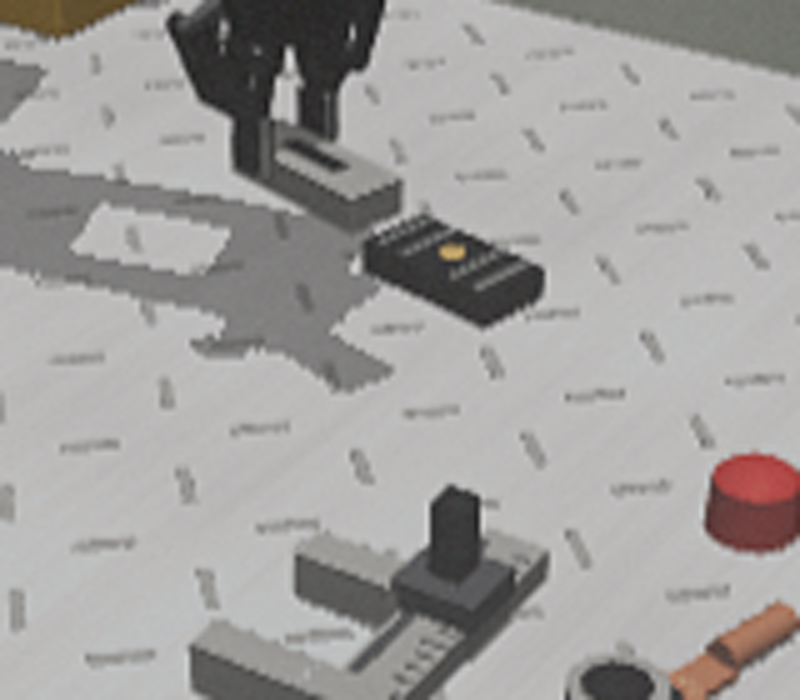

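Request:
{"op": "drive_tool", "data": {"moves": [[0, 0, 0, 0, -1.0, 0, 1], [0, 0, 0, 0, -1.1, 0, 1], [0, 0, 0, 0, -1.07, 0, 1], [0.023, 0, 0.0115, 0, 0, 0, 1], [0.023, 0, 0.0115, 0, 0, 0, 1], [0.023, 0, 0.0115, 0, 0, 0, 1], [0.023, 0, 0.0115, 0, 0, 0, 1], [0.023, 0, 0.0115, 0, 0, 0, 1], [0.023, 0, 0.0115, 0, 0, 0, 1], [0.023, 0, 0.0115, 0, 0, 0, 1], [0.023, 0, 0.0115, 0, 0, 0, 1], [0.023, 0, 0.0115, 0, 0, 0, 1], [0.023, 0, 0.011, 0, 0, 0, 1], [0, 0, 0, 0, 0, 0, 1], [0, 0, 0, 0, 0, 0, 1]]}}

```text
time_s: 18.45
eef_pos: [0.5338, 0.0017, 0.1137]
orientation: [-1.221, 1.197, -1.191]
ft_force: [0.1, 0.9, -3.8]
width: 0.0339
```

```bash
python3 -c "
from h import *
plan(.537,.0028,.009,-88.7)
f=grab('scene');crop(f,'s9',210,150,370,290,5)"
```

```text
t 18.45 at [0.5338 0.0017 0.1137] F [ 0.1  0.9 -3.8] w 0.0339 q [-0.13  0.41  1.78  0.    0.96  1.42] turn [ 0.04 -0.02 -0.01] shift [-0.001   0.1047  0.0032]
```

View pics/s9.png

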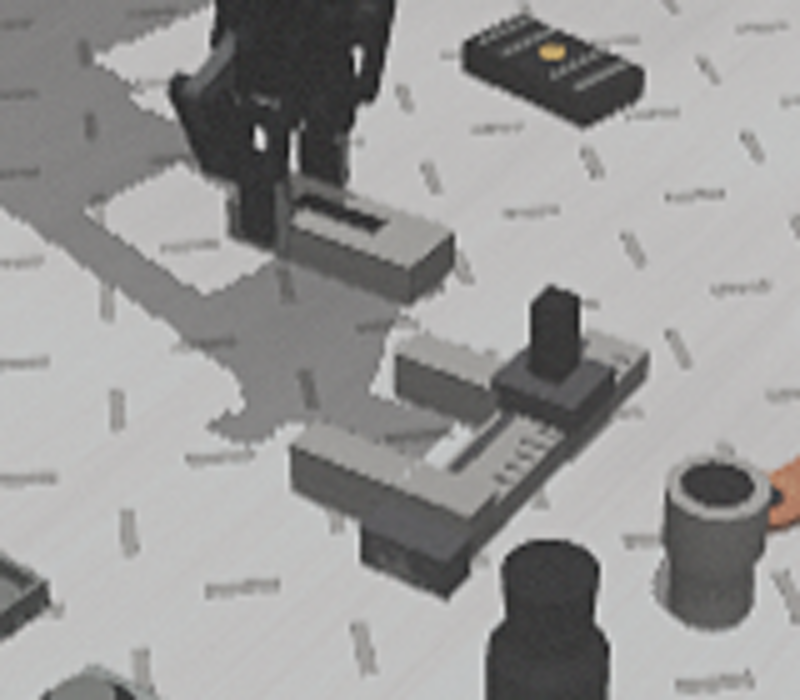

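Request:
{"op": "drive_tool", "data": {"moves": [[-0.001, 0.03, 0.001, 0, 0, 0, 1], [0, 0.03, 0, 0, 0, 0, 1], [0, 0.025, 0, 0, 0, 0, 1], [0, 0.01, 0, 0, 0, 0, 1], [0, 0.005, 0, 0, 0, 0, 1], [0, 0, 0, 0, 0, 0, 1], [0, 0, 0, 0, 0, 0, 1]]}}

```text
time_s: 19.2
eef_pos: [0.537, 0.003, 0.0162]
orientation: [-1.219, 1.191, -1.193]
ft_force: [-0.0, 0.5, -5.0]
width: 0.0337
```

```bash
python3 -c "
from h import *
plan(.536,.0028,.007,-88.7)
f=grab('scene');crop(f,'s10',240,190,340,270,8)"
```

```text
t 19.2 at [0.537  0.003  0.0162] F [-0.   0.5 -5. ] w 0.0337 q [-0.12  0.56  1.85  0.    0.74  1.42] turn [-0.02  0.    0.  ] shift [ 0.0002  0.0092 -0.001 ]
```

View pics/s10.png

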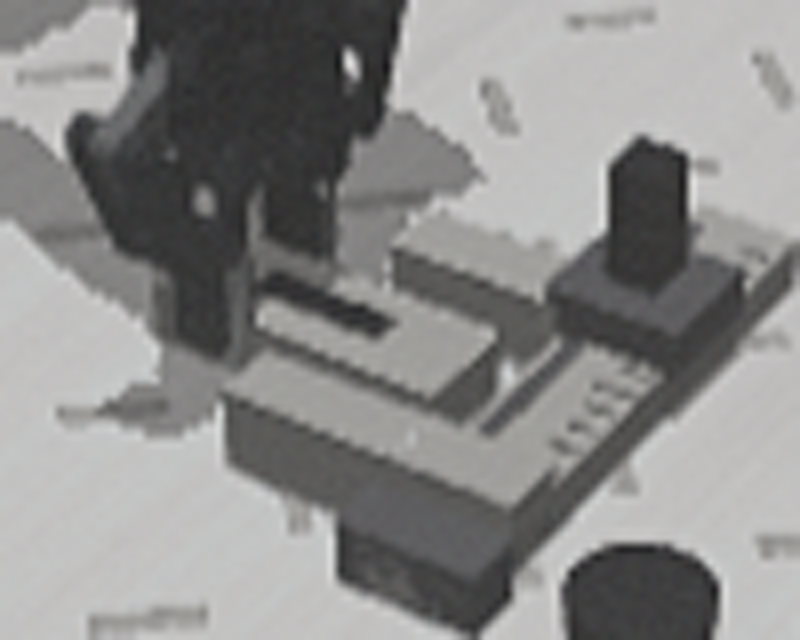

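Request:
{"op": "drive_tool", "data": {"moves": [[0, 0.005, -0.002, 0, 0, 0, 1], [0, 0.003, 0, 0, 0, 0, 1], [0.002, 0, 0, 0, 0, 0, 1], [0.001, 0, 0, 0, 0, 0, 1], [0, 0, 0, 0, 0, 0, 1], [0, 0, 0, 0, 0, 0, 1]]}}

```text
time_s: 19.85
eef_pos: [0.5344, -0.0002, 0.0074]
orientation: [-1.22, 1.193, -1.193]
ft_force: [1.0, -0.5, -4.0]
width: 0.0339
```

Request:
{"op": "drive_tool", "data": {"moves": [[0.001, 0.001, 0, 0, 0, 0, 1], [0.001, 0, 0, 0, 0, 0, 1], [0, 0, 0, 0, 0, 0, 1]]}}

```text
time_s: 20.15
eef_pos: [0.5346, -0.0017, 0.0068]
orientation: [-1.219, 1.192, -1.193]
ft_force: [-0.7, 3.5, 2.5]
width: 0.0338
```

Request:
{"op": "drive_tool", "data": {"moves": [[0, 0, 0, 0, 0, 0, 0.5], [0, 0, 0, 0, 0, 0, 0.3], [0, 0, 0, 0, 0, 0, 0.3], [0, -0.03, 0, 0, 0, 0, 0.3], [0, -0.04, 0, 0, 0, 0, 0.3], [0, -0.04, 0, 0, 0, 0, 0.3], [0, -0.02, 0, 0, 0, 0, 0.3], [-0.033, 0, 0.05, 0, 0, 0, 0.3], [-0.033, 0, 0.048, 0, 0, 0, 0.3], [0, 0, 0, 0, 0, 0, 0.3], [0, 0, 0, 0, 0, 0, 0.3]], "grip_force": 30}}

```text
time_s: 21.25
eef_pos: [0.6163, 0.056, 0.1359]
orientation: [-1.221, 1.192, -1.191]
ft_force: [-0.2, -0.7, 0.8]
width: 0.06
```

```bash
python3 -c "
from h import *
plan(.6346,.0646,.048,-88.7)
f=grab('scene');crop(f,'s11',240,190,340,270,8)"
```

```text
t 21.25 at [0.6163 0.056  0.1359] F [-0.2 -0.7  0.8] w 0.06 q [-0.02  0.48  1.57 -0.    1.09  1.53] turn [0.   0.02 0.  ] shift [-0.0082  0.0879  0.0185]
```

View pics/s11.png

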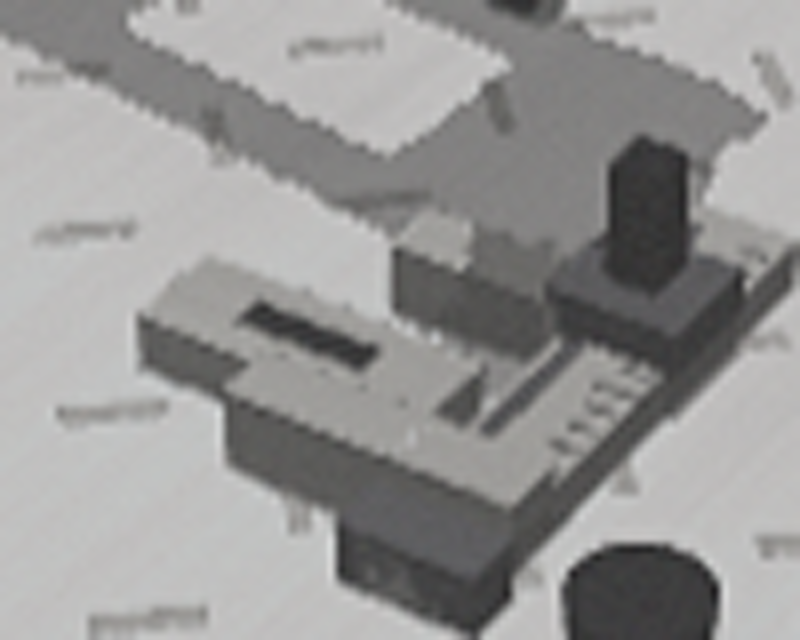

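The clamp lies against the anvil with about half its length in the mouth (crop 140–490, 260–430). Now I'll pinch the post and close.

Request:
{"op": "drive_tool", "data": {"moves": [[-0.008, 0.03, 0.01, 0, 0, 0, 0.3], [0, 0.03, 0.0085, 0, 0, 0, 0.3], [0, 0.028, 0, 0, 0, 0, 0.3], [0, 0, 0, 0, 0, 0, 0.6], [0, 0, 0, 0, 0, 0, 1], [0, 0, 0, 0, 0, 0, 1], [0, 0, 0, 0, 0, 0, 1], [0, 0, 0, 0, 0, 0, 1], [0.006, 0, 0, 0, 0, 0, 1], [0.006, 0, 0, 0, 0, 0, 1], [0.006, 0, 0, 0, 0, 0, 1], [0.003, 0, 0, 0, 0, 0, 1], [0.001, 0, 0, 0, 0, 0, 1], [0, 0, 0, 0, 0, 0, 1]]}}

```text
time_s: 22.7
eef_pos: [0.6354, 0.0421, 0.0498]
orientation: [-1.218, 1.191, -1.193]
ft_force: [-3.6, 1.0, 5.5]
width: 0.0176
```

Request:
{"op": "drive_tool", "data": {"moves": [[0.001, 0, 0, 0, 0, 0, 1], [0.001, 0, 0, 0, 0, 0, 1], [0.001, 0, 0, 0, 0, 0, 1], [0.001, 0, 0, 0, 0, 0, 1], [0, 0, 0, 0, 0, 0, 1]]}}

```text
time_s: 23.2
eef_pos: [0.6355, 0.039, 0.0498]
orientation: [-1.217, 1.192, -1.192]
ft_force: [-1.8, 4.5, 6.4]
width: 0.0175
```

Request:
{"op": "drive_tool", "data": {"moves": [[0.001, 0, 0, 0, 0, 0, 1], [0.001, 0, 0, 0, 0, 0, 1], [0, 0, 0, 0, 0, 0, 1], [0, 0, 0, 0, 0, 0, 1]]}}

```text
time_s: 23.6
eef_pos: [0.6355, 0.0379, 0.0498]
orientation: [-1.216, 1.193, -1.192]
ft_force: [-1.6, 7.1, 7.3]
width: 0.0175
```

Request:
{"op": "drive_tool", "data": {"moves": [[0.001, 0, 0, 0, 0, 0, 1], [0.001, 0, 0, 0, 0, 0, 1], [0, 0, 0, 0, 0, 0, 1], [0, 0, 0, 0, 0, 0, 1], [0, 0, 0, 0, 0, 0, 1]]}}

```text
time_s: 24.1
eef_pos: [0.6355, 0.0378, 0.0498]
orientation: [-1.214, 1.194, -1.19]
ft_force: [-1.1, 14.4, 5.1]
width: 0.0172
```

Request:
{"op": "drive_tool", "data": {"moves": [[0, 0, 0, 0, 0, 0, 1], [0, 0, 0, 0, 0, 0, 1], [-0.003, 0, 0, 0, 0, 0, 1], [-0.008, 0, 0, 0, 0, 0, 1], [-0.008, 0, 0, 0, 0, 0, 1], [-0.008, 0, 0, 0, 0, 0, 1], [-0.008, 0, 0, 0, 0, 0, 1], [-0.006, 0, 0, 0, 0, 0, 1], [0, 0, 0, 0, 0, 0, 1], [0, 0, 0, 0, 0, 0, 1], [0, 0, 0, 0, 0, 0, 0.6], [0, 0, 0, 0, 0, 0, 0.3], [0, 0, 0, 0, 0, 0, 0.3], [0, -0.04, 0, 0, 0, 0, 0.3], [0, -0.04, 0, 0, 0, 0, 0.3], [0, -0.01, 0, 0, 0, 0, 0.3], [0.037, 0, -0.05, 0, 0, 0, 0.3], [0.037, 0, -0.05, 0, 0, 0, 0.3], [0, 0, 0, 0, 0, 0, 0], [0, 0, 0, 0, 0, 0, 0]]}}

```text
time_s: 26.1
eef_pos: [0.554, 0.0132, 0.1381]
orientation: [-1.219, 1.195, -1.193]
ft_force: [1.2, 0.5, -0.5]
width: 0.0847
```

```bash
python3 -c "
from h import *
plan(.5345,-.0017,.007,-88.7)
f=grab('scene');crop(f,'s12',210,150,370,290,5)"
```

```text
t 26.1 at [0.554  0.0132 0.1381] F [ 1.2  0.5 -0.5] w 0.0847 q [-0.1   0.4   1.71  0.    1.03  1.45] turn [ 0.01 -0.02 -0.  ] shift [ 0.0144  0.1311 -0.0198]
```

View pics/s12.png

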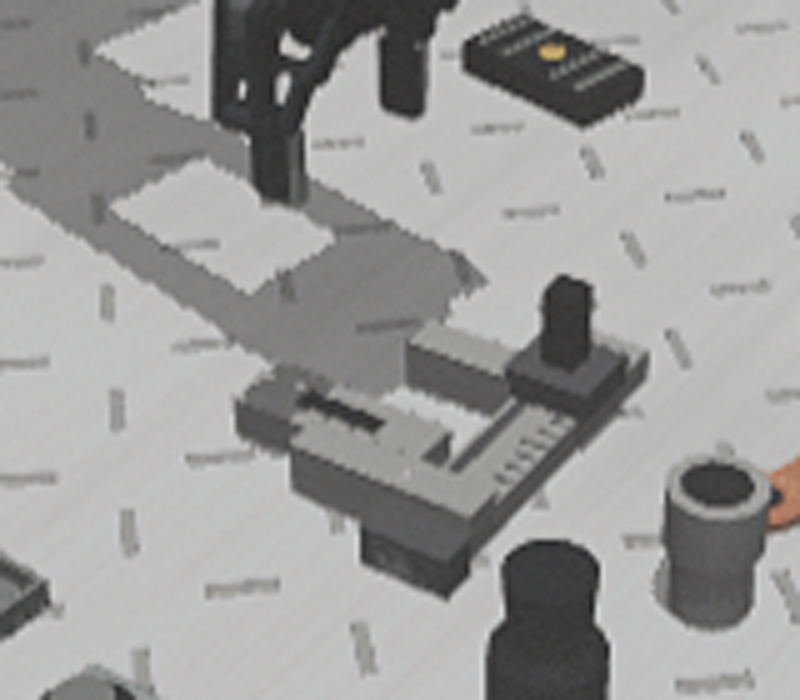

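Request:
{"op": "drive_tool", "data": {"moves": [[0.0145, 0.03, -0.02, 0, 0, 0, 0], [0, 0.04, 0, 0, 0, 0, 0], [0, 0.035, 0, 0, 0, 0, 0], [0, 0.02, 0, 0, 0, 0, 0], [0, 0.006, 0, 0, 0, 0, 0], [0, 0, 0, 0, 0, 0, 0.3], [0, 0, 0, 0, 0, 0, 0.6], [0, 0, 0, 0, 0, 0, 1], [0, 0, 0, 0, 0, 0, 1], [0, 0, 0, 0, 0, 0, 1]], "grip_force": 80}}

```text
time_s: 27.15
eef_pos: [0.5369, -0.0015, 0.0091]
orientation: [-1.218, 1.19, -1.195]
ft_force: [0.0, -1.7, 6.6]
width: 0.034
```

Request:
{"op": "drive_tool", "data": {"moves": [[0, -0.01, 0, 0, 0, 0, 1], [0, -0.02, 0, 0, 0, 0, 1], [0, -0.03, 0, 0, 0, 0, 1], [0, -0.03, 0, 0, 0, 0, 1], [0, -0.02, 0, 0, 0, 0, 1], [0, 0, 0, 0, 0.9, 0, 1], [0, 0, 0, 0, 0, 0, 1]]}}

```text
time_s: 27.85
eef_pos: [0.5353, -0.0011, 0.1186]
orientation: [-1.181, 1.25, -1.251]
ft_force: [-0.6, -0.3, -6.2]
width: 0.0339
```

```bash
python3 -c "
from h import *
plan(.4216,-.2254,.016,-93.2)
f=grab('scene');crop(f,'s13',210,110,370,250,5)"
```

```text
t 27.85 at [ 0.5353 -0.0011  0.1186] F [-0.6 -0.3 -6.2] w 0.0339 q [-0.13  0.4   1.78  0.    0.97  1.5 ] turn [-0.01 -0.01 -0.  ] shift [ 0.2303  0.1026 -0.101 ]
```

View pics/s13.png

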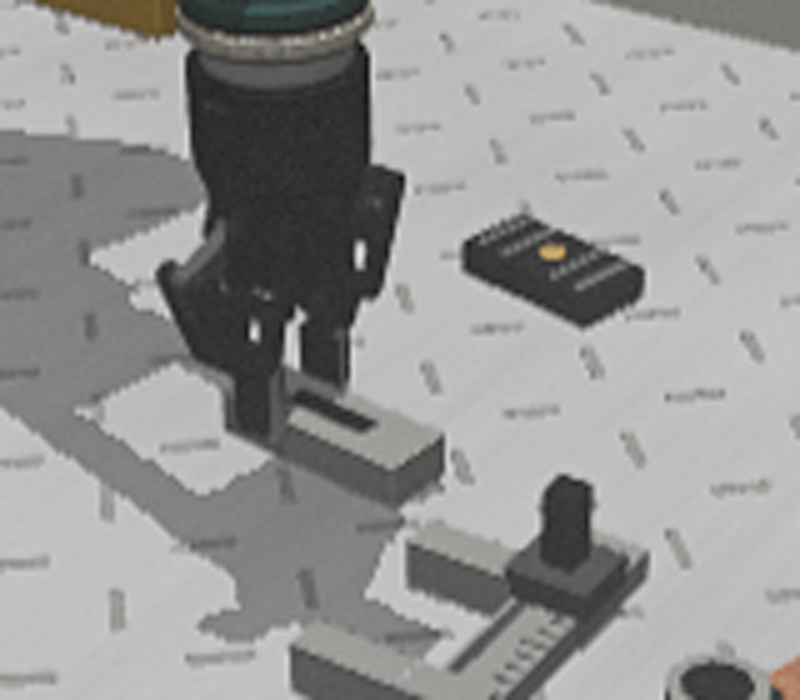

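Request:
{"op": "drive_tool", "data": {"moves": [[0.026, 0, -0.011, 0, 0, 0, 1], [0.026, 0, -0.011, 0, 0, 0, 1], [0.026, 0, -0.011, 0, 0, 0, 1], [0.026, 0, -0.011, 0, 0, 0, 1], [0.026, 0, -0.011, 0, 0, 0, 1], [0.026, 0, -0.011, 0, 0, 0, 1], [0.026, 0, -0.011, 0, 0, 0, 1], [0.026, 0, -0.012, 0, 0, 0, 1], [0.022, 0, -0.012, 0, 0, 0, 1], [0, 0.03, 0, 0, 0, 0, 1], [0, 0.03, 0, 0, 0, 0, 1], [0, 0.02, 0, 0, 0, 0, 1], [0, 0.01, 0, 0, 0, 0, 1], [0, 0, 0, 0, 0, 0, 1]]}}

```text
time_s: 29.3
eef_pos: [0.4205, -0.2243, 0.026]
orientation: [-1.183, 1.253, -1.246]
ft_force: [-0.5, 0.5, -3.6]
width: 0.0338
```

```bash
python3 -c "
from h import *
plan(.4216,-.2254,.014,-93.2)
f=grab('scene');crop(f,'s14',80,200,240,340,5)"
```

```text
t 29.3 at [ 0.4205 -0.2243  0.026 ] F [-0.5  0.5 -3.6] w 0.0338 q [-0.64  0.49  1.97  0.    0.69  0.99] turn [ 0.04  0.01 -0.02] shift [0.001  0.012  0.0012]
```

View pics/s14.png

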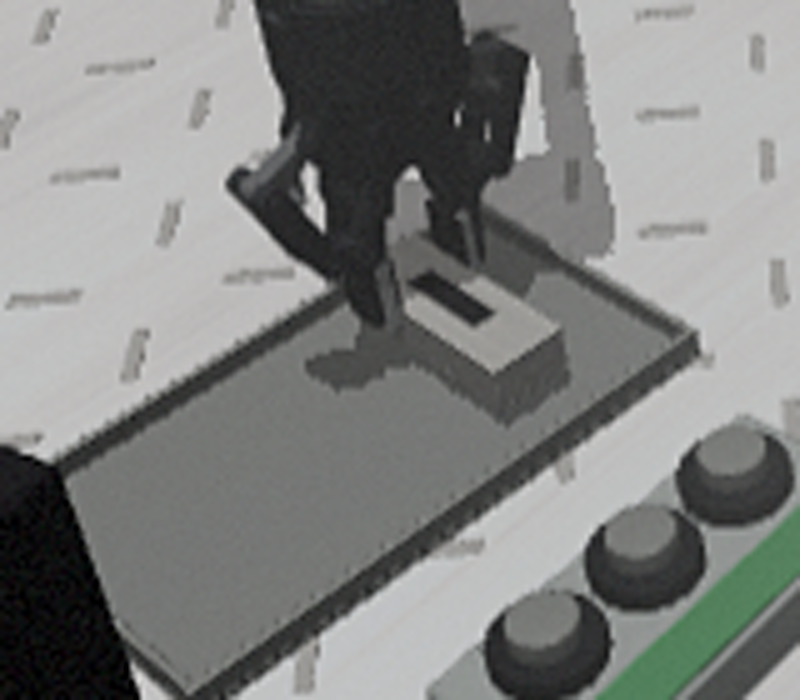

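Request:
{"op": "drive_tool", "data": {"moves": [[0, 0.006, 0, 0, 0, 0, 1], [0, 0.005, 0, 0, 0, 0, 1], [0, 0.002, 0, 0, 0, 0, 1], [0, 0, 0, 0, 0, 0, 1], [0, 0, 0, 0, 0, 0, 1]]}}

```text
time_s: 29.85
eef_pos: [0.4218, -0.2252, 0.0145]
orientation: [-1.182, 1.25, -1.25]
ft_force: [0.5, 0.1, -4.5]
width: 0.0339
```

Request:
{"op": "drive_tool", "data": {"moves": [[0, 0.001, 0, 0, 0, 0, 1], [0, 0.001, 0, 0, 0, 0, 1], [0, 0, 0, 0, 0, 0, 1]]}}

```text
time_s: 30.15
eef_pos: [0.4219, -0.2253, 0.0131]
orientation: [-1.182, 1.25, -1.251]
ft_force: [-2.2, 0.8, 5.9]
width: 0.0337
```

Request:
{"op": "drive_tool", "data": {"moves": [[0, 0, 0, 0, 0, 0, 0.5], [0, 0, 0, 0, 0, 0, 0.35], [0, 0, 0, 0, 0, 0, 0.35], [0, -0.03, 0, 0, 0, 0, 0.35], [0, -0.04, 0, 0, 0, 0, 0.35], [0, -0.04, 0, 0, 0, 0, 0.2], [-0.04, 0, 0, 0, 0, 0, 0], [-0.05, 0, 0, 0, 0, 0, 0], [-0.05, 0, 0, 0, 0, 0, 0], [-0.05, 0, 0, 0, 0, 0, 0], [0, 0, 0, 0, 0, 0, 0]]}}

```text
time_s: 31.25
eef_pos: [0.4311, -0.0301, 0.1222]
orientation: [-1.185, 1.248, -1.244]
ft_force: [-0.4, 0.1, -0.6]
width: 0.0858
```

```bash
python3 -c "
from h import *
f=grab('top','t2');W=cloud(f);H=W[...,2]
show(comps(f,region(W,.3,.56,.1,.5)&(H>.012)&(H<.04),.022,200))
show(comps(f,region(W,.38,.50,-.39,-.17)&(H>.018)&(H<.04),.0265,100))
"
```

```text
744 ctr [449.2 349.9  22. ] medz 22.6 rect [449.2 349.3] [ 54.4 100. ] 79.3
516 ctr [ 444.1 -225.8   26.5] medz 26.5 rect [ 444.5 -225.5] [38.3 99.2] 86.3
```

View pics/t2.png

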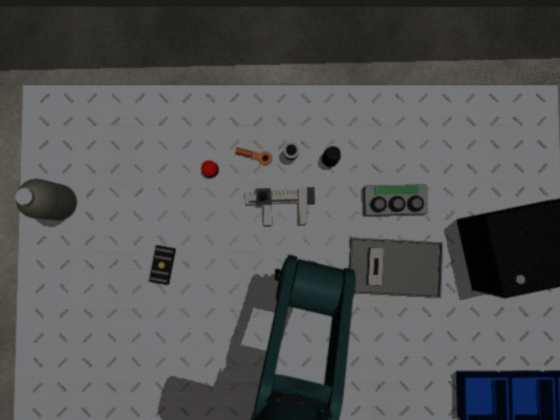

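The clamp is in the tray at pixel (376,267), measured at (444,-226) mm. The insulator is still at (162,265). Next: the insulator.

```bash
python3 -c "
from h import *
plan(.4246,.3543,.06,-100.7)"
```

```text
t 31.3 at [ 0.4318 -0.0327  0.1223] F [ 1.2 -0.  -0. ] w 0.0854 q [-0.24  0.27  1.99  0.    0.89  1.38] turn [ 0.    1.57 -0.  ] shift [-0.3789  0.0623 -0.079 ]
```

Request:
{"op": "drive_tool", "data": {"moves": [[0, 0, 0, 0, 0.8, 0, 0], [0, 0, 0, 0, 0.77, 0, 0], [-0.04, 0, -0.008, 0, 0, 0, 0], [-0.04, 0, -0.008, 0, 0, 0, 0], [-0.04, 0, -0.008, 0, 0, 0, 0], [-0.04, 0, -0.008, 0, 0, 0, 0], [-0.04, 0, -0.008, 0, 0, 0, 0], [-0.04, 0, -0.008, 0, 0, 0, 0], [-0.04, 0, -0.008, 0, 0, 0, 0], [-0.04, 0, -0.008, 0, 0, 0, 0], [-0.04, 0, -0.008, 0, 0, 0, 0], [-0.019, 0, -0.007, 0, 0, 0, 0], [0, 0.03, 0, 0, 0, 0, 0], [0, 0.03, 0, 0, 0, 0, 0], [0, 0, 0, 0, 0, 0, 0], [0, 0, 0, 0, 0, 0, 0]]}}

```text
time_s: 32.9
eef_pos: [0.428, 0.3505, 0.0622]
orientation: [-1.112, 1.351, -1.351]
ft_force: [0.7, -0.0, -0.4]
width: 0.0857
```

```bash
python3 -c "
from h import *
plan(.4246,.3543,.006,-100.7)
f=grab('scene');crop(f,'s15',230,90,390,230,5)"
```

```text
t 32.9 at [0.428  0.3505 0.0622] F [ 0.7 -0.  -0.4] w 0.0857 q [ 0.56  0.5   1.78 -0.    0.86  2.33] turn [ 0.01 -0.09  0.01] shift [-0.0031  0.0562 -0.0041]
```

View pics/s15.png

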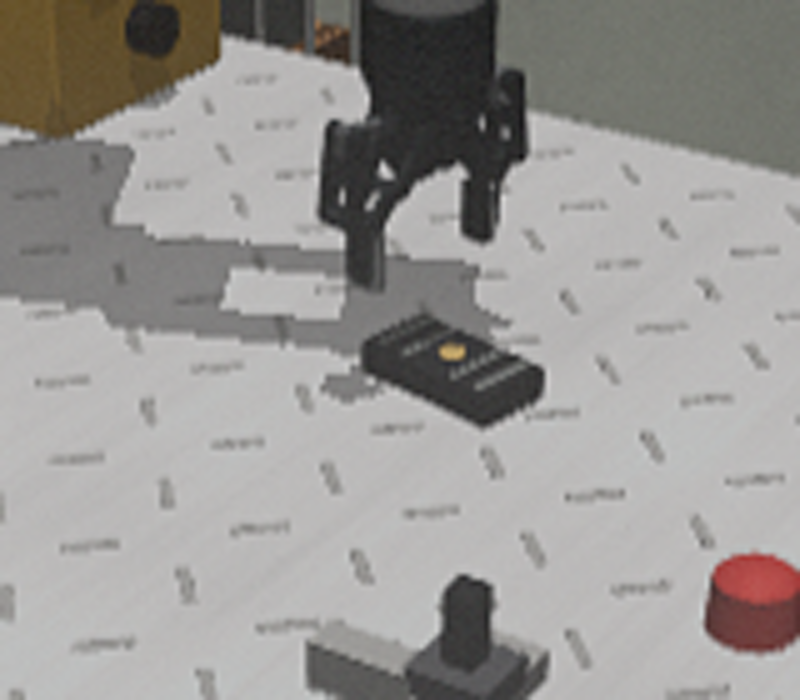

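Request:
{"op": "drive_tool", "data": {"moves": [[-0.003, 0.025, -0.004, 0, -0.09, 0, 0], [0, 0.02, 0, 0, 0, 0, 0], [0, 0.011, 0, 0, 0, 0, 0], [0, 0, 0, 0, 0, 0, 0.2], [0, 0, 0, 0, 0, 0, 0.5], [0, 0, 0, 0, 0, 0, 1], [0, 0, 0, 0, 0, 0, 1], [0, 0, 0, 0, 0, 0, 1], [0, -0.01, 0, 0, 0, 0, 1], [0, -0.02, 0, 0, 0, 0, 1], [0, -0.03, 0, 0, 0, 0, 1], [0, -0.03, 0, 0, 0, 0, 1], [0, -0.02, 0, 0, 0, 0, 1], [0, 0, 0, 0, 0, 0, 1]], "grip_force": 70}}

```text
time_s: 34.35
eef_pos: [0.4262, 0.3568, 0.1202]
orientation: [-1.109, 1.342, -1.343]
ft_force: [0.6, 0.5, -1.6]
width: 0.0499
```

```bash
python3 -c "
from h import *
plan(.5345,.015,.11,-88.7)
f=grab('scene');crop(f,'s16',230,90,390,230,5)"
```

```text
t 34.35 at [0.4262 0.3568 0.1202] F [ 0.6  0.5 -1.6] w 0.0499 q [0.57 0.42 1.73 0.   0.98 2.33] turn [-0.06 -2.38 -0.05] shift [0.3442 0.0102 0.1005]
```

View pics/s16.png

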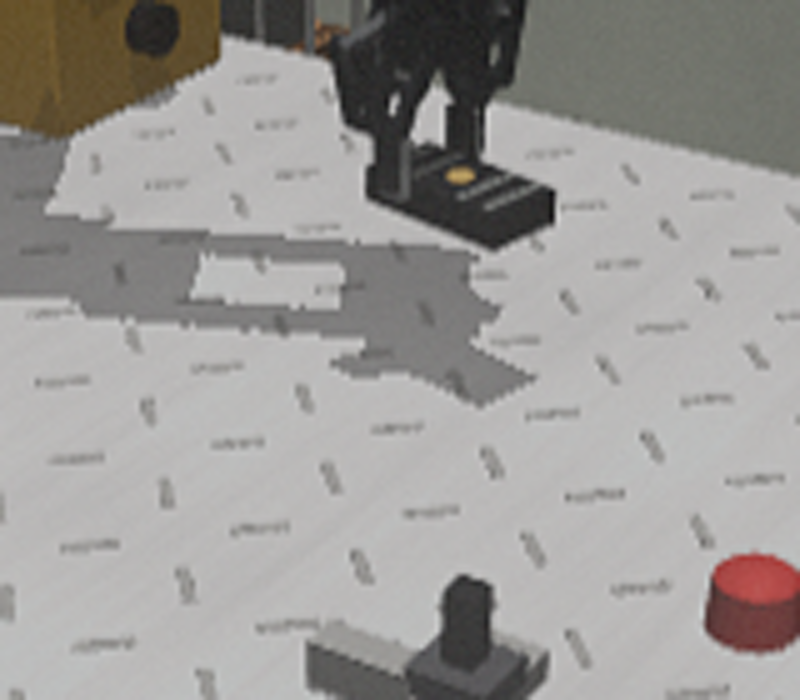

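Request:
{"op": "drive_tool", "data": {"moves": [[0, 0, 0, 0, -1.2, 0, 1], [0, 0, 0, 0, -1.18, 0, 1], [0.03, 0, 0.009, 0, 0, 0, 1], [0.03, 0, 0.009, 0, 0, 0, 1], [0.03, 0, 0.009, 0, 0, 0, 1], [0.03, 0, 0.009, 0, 0, 0, 1], [0.03, 0, 0.009, 0, 0, 0, 1], [0.03, 0, 0.009, 0, 0, 0, 1], [0.03, 0, 0.009, 0, 0, 0, 1], [0.03, 0, 0.009, 0, 0, 0, 1], [0.03, 0, 0.009, 0, 0, 0, 1], [0.03, 0, 0.009, 0, 0, 0, 1], [0.03, 0, 0.009, 0, 0, 0, 1], [0.017, 0, 0.002, 0, 0, 0, 1], [0, 0, 0, 0, 0, 0, 1], [0, 0, 0, 0, 0, 0, 1]]}}

```text
time_s: 36.0
eef_pos: [0.5318, 0.0109, 0.1153]
orientation: [-1.22, 1.196, -1.192]
ft_force: [-0.4, -0.2, -1.0]
width: 0.0498
```

```bash
python3 -c "
from h import *
plan(.5345,.0118,.016,-88.7)
f=grab('scene');crop(f,'s17',210,150,370,290,5)"
```

```text
t 36.0 at [0.5318 0.0109 0.1153] F [-0.4 -0.2 -1. ] w 0.0498 q [-0.11  0.4   1.78  0.    0.96  1.44] turn [ 0.03 -0.02 -0.01] shift [-0.0009  0.0993  0.0027]
```

View pics/s17.png

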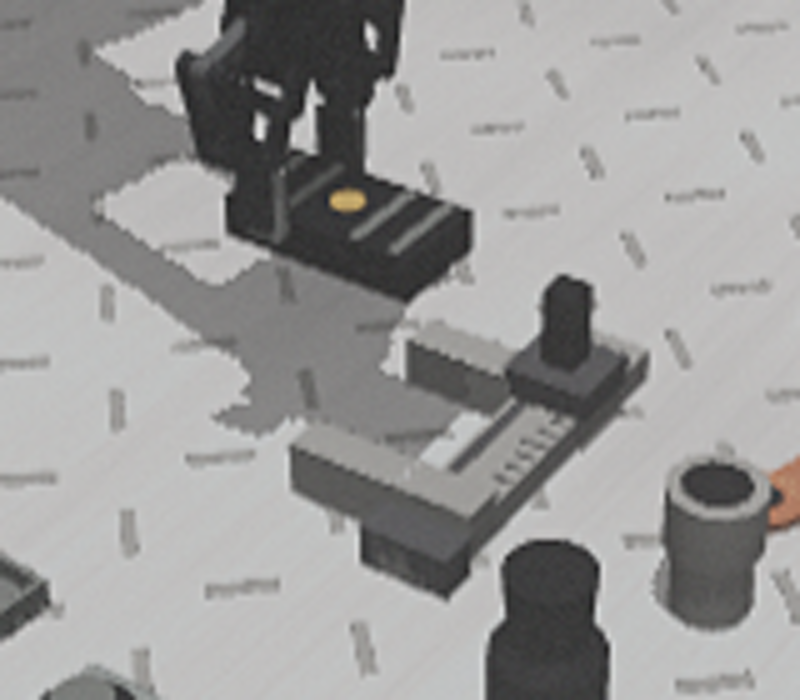

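Request:
{"op": "drive_tool", "data": {"moves": [[-0.001, 0.03, 0.001, 0, 0, 0, 1], [0, 0.03, 0, 0, 0, 0, 1], [0, 0.01, 0, 0, 0, 0, 1], [0, 0, 0, 0, 0, 0, 1], [0, 0, 0, 0, 0, 0, 1]]}}

```text
time_s: 36.55
eef_pos: [0.5341, 0.0123, 0.0468]
orientation: [-1.22, 1.192, -1.192]
ft_force: [1.0, -0.2, -0.9]
width: 0.0503
```

```bash
python3 -c "
from h import *
plan(.5345,.0118,.007,-88.7)
f=grab('scene');crop(f,'s18',240,190,340,270,8)"
```

```text
t 36.55 at [0.5341 0.0123 0.0468] F [ 1.  -0.2 -0.9] w 0.0503 q [-0.11  0.5   1.83  0.    0.8   1.44] turn [-0.    0.01 -0.  ] shift [0.0005 0.0398 0.0003]
```

View pics/s18.png

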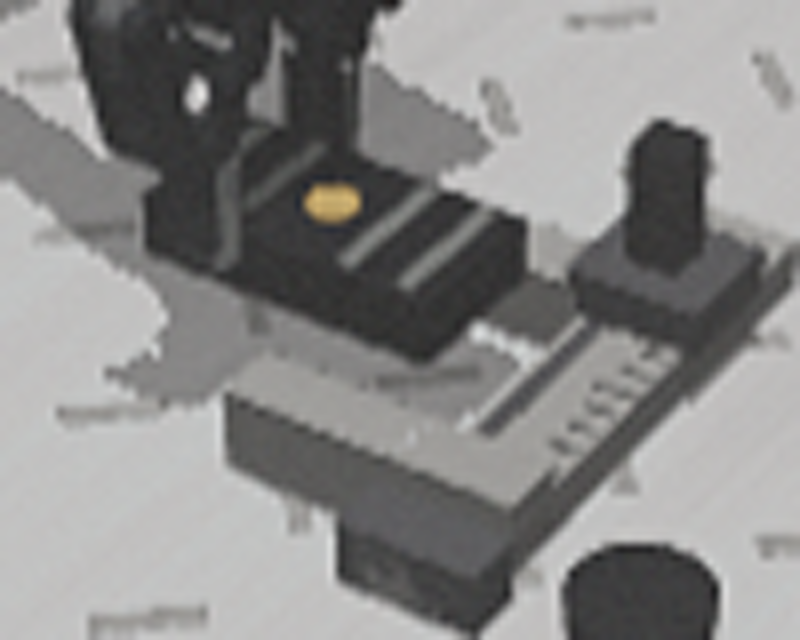

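Request:
{"op": "drive_tool", "data": {"moves": [[0, 0.015, 0, 0, 0, 0, 1], [0, 0.01, 0, 0, 0, 0, 1], [0, 0.008, 0, 0, 0, 0, 1], [0, 0.003, 0, 0, 0, 0, 1], [0, 0.002, 0, 0, 0, 0, 1], [0, 0, 0, 0, 0, 0, 1]]}}

```text
time_s: 37.2
eef_pos: [0.534, 0.0117, 0.0084]
orientation: [-1.22, 1.193, -1.193]
ft_force: [-0.4, 0.8, -1.4]
width: 0.05
```

Request:
{"op": "drive_tool", "data": {"moves": [[0.002, 0.001, 0, 0, 0, 0, 1], [0.002, 0, 0, 0, 0, 0, 1], [0.001, 0.001, 0, 0, 0, 0, 1], [0, 0, 0, 0, 0, 0, 1]]}}

```text
time_s: 37.6
eef_pos: [0.5346, 0.0079, 0.008]
orientation: [-1.217, 1.193, -1.193]
ft_force: [-2.3, 8.7, 16.6]
width: 0.0502
```

Request:
{"op": "drive_tool", "data": {"moves": [[0, -0.001, 0, 0, 0, 0, 1], [0.001, 0, 0, 0, 0, 0, 1], [0, 0, 0, 0, 0, 0, 1]]}}

```text
time_s: 37.9
eef_pos: [0.5346, 0.006, 0.008]
orientation: [-1.218, 1.192, -1.193]
ft_force: [-1.0, 4.2, 9.0]
width: 0.05
```

Close to the anvil now. Releasing and checking.

Request:
{"op": "drive_tool", "data": {"moves": [[0, 0, 0, 0, 0, 0, 0.3], [0, 0, 0, 0, 0, 0, 0.1], [0, 0, 0, 0, 0, 0, 0.1], [0, -0.03, 0, 0, 0, 0, 0.1], [0, -0.04, 0, 0, 0, 0, 0.1], [0, -0.04, 0, 0, 0, 0, 0.3], [0, -0.02, 0, 0, 0, 0, 0.3], [-0.035, 0, 0.05, 0, 0, 0, 0.3], [-0.035, 0, 0.05, 0, 0, 0, 0.3], [0, 0, 0.003, 0, 0, 0, 0.3], [0, 0, 0, 0, 0, 0, 0.3]], "grip_force": 30}}

```text
time_s: 39.0
eef_pos: [0.6182, 0.0654, 0.1368]
orientation: [-1.221, 1.192, -1.191]
ft_force: [-0.4, 0.1, 0.2]
width: 0.0597
```

```bash
python3 -c "
from h import *
plan(.634,.076,.048,-88.7)
f=grab('scene');crop(f,'s19',240,190,340,270,8)"
```

```text
t 39.0 at [0.6182 0.0654 0.1368] F [-0.4  0.1  0.2] w 0.0597 q [-0.01  0.48  1.56 -0.    1.1   1.54] turn [0.   0.02 0.  ] shift [-0.0102  0.0888  0.0161]
```

View pics/s19.png

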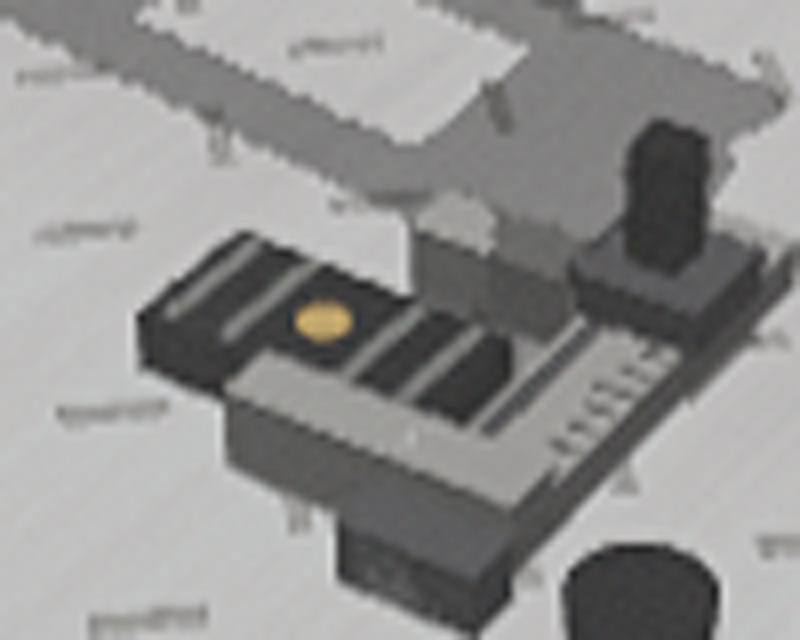

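The insulator lies against the anvil. Now I'll pinch the post and close.

Request:
{"op": "drive_tool", "data": {"moves": [[-0.01, 0.03, 0.009, 0, 0, 0, 0.3], [0, 0.03, 0.008, 0, 0, 0, 0.3], [0, 0.029, 0, 0, 0, 0, 0.3], [0, 0, 0, 0, 0, 0, 0.6], [0, 0, 0, 0, 0, 0, 1], [0, 0, 0, 0, 0, 0, 1], [0, 0, 0, 0, 0, 0, 1], [0, 0, 0, 0, 0, 0, 1], [0.006, 0, 0, 0, 0, 0, 1], [0.006, 0, 0, 0, 0, 0, 1], [0.004, 0, 0, 0, 0, 0, 1], [0, 0, 0, 0, 0, 0, 1], [0, 0, 0, 0, 0, 0, 1]]}}

```text
time_s: 40.35
eef_pos: [0.6352, 0.059, 0.0498]
orientation: [-1.219, 1.191, -1.193]
ft_force: [-2.8, -1.1, 7.2]
width: 0.0174
```

Request:
{"op": "drive_tool", "data": {"moves": [[0.001, 0, 0, 0, 0, 0, 1], [0.001, 0, 0, 0, 0, 0, 1], [0.001, 0, 0, 0, 0, 0, 1], [0.001, 0, 0, 0, 0, 0, 1], [0.001, 0, 0, 0, 0, 0, 1], [0, 0, 0, 0, 0, 0, 1]]}}

```text
time_s: 40.95
eef_pos: [0.6354, 0.0547, 0.0498]
orientation: [-1.218, 1.192, -1.193]
ft_force: [-2.1, 1.2, 6.8]
width: 0.0172
```

Request:
{"op": "drive_tool", "data": {"moves": [[0.001, 0, 0, 0, 0, 0, 1], [0.001, 0, 0, 0, 0, 0, 1], [0.001, 0, 0, 0, 0, 0, 1], [0.001, 0, 0, 0, 0, 0, 1], [0, 0, 0, 0, 0, 0, 1]]}}

```text
time_s: 41.45
eef_pos: [0.6354, 0.0538, 0.0498]
orientation: [-1.214, 1.194, -1.19]
ft_force: [-1.8, 14.1, 6.9]
width: 0.0177
```

Request:
{"op": "drive_tool", "data": {"moves": [[0, 0, 0, 0, 0, 0, 1], [0, 0, 0, 0, 0, 0, 1], [0, 0, 0, 0, 0, 0, 1], [0, 0, 0, 0, 0, 0, 1], [0, 0, 0, 0, 0, 0, 1]]}}

```text
time_s: 41.95
eef_pos: [0.6354, 0.0538, 0.0498]
orientation: [-1.215, 1.194, -1.19]
ft_force: [-2.5, 13.8, 7.6]
width: 0.0175
```

```bash
python3 -c "
from h import *
plan(.634,.0538,.048,-88.7)
f=grab('scene');crop(f,'s20',240,190,340,270,8)"
```

```text
t 41.95 at [0.6354 0.0538 0.0498] F [-2.5 13.8  7.6] w 0.0175 q [-0.03  0.61  1.59  0.01  0.94  1.52] turn [-0.02 -0.01 -0.06] shift [ 0.      0.0018 -0.0014]
```

View pics/s20.png

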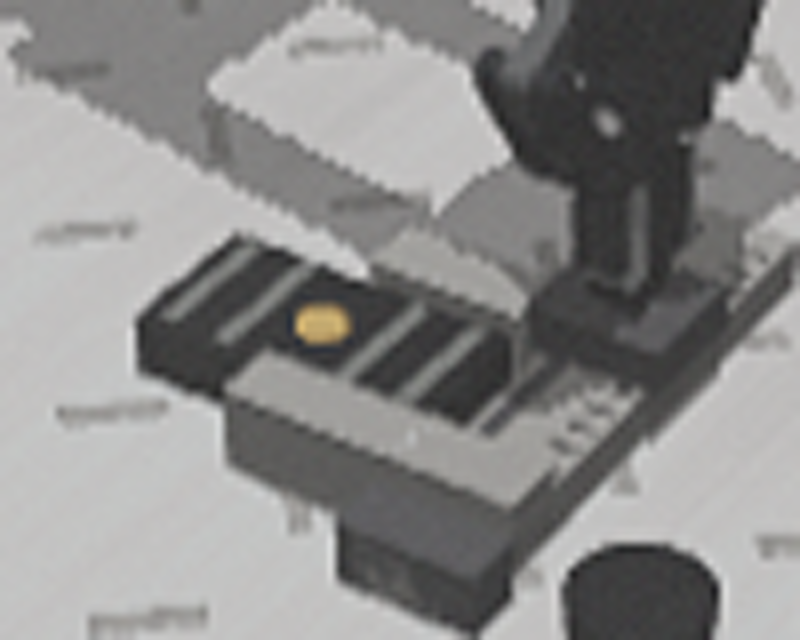

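The jaws bear on the insulator with about 12 N, and the gap reads 51.8 mm. I'll open, release and fetch it.

Request:
{"op": "drive_tool", "data": {"moves": [[-0.004, 0, 0, 0, 0, 0, 1], [-0.006, 0, 0, 0, 0, 0, 1], [-0.006, 0, 0, 0, 0, 0, 1], [-0.004, 0, 0, 0, 0, 0, 1], [0, 0, 0, 0, 0, 0, 1], [0, 0, 0, 0, 0, 0, 0.6], [0, 0, 0, 0, 0, 0, 0.3], [0, 0, 0, 0, 0, 0, 0.3], [0, -0.04, 0, 0, 0, 0, 0.3], [0, -0.04, 0, 0, 0, 0, 0.3], [0, -0.01, 0, 0, 0, 0, 0.3], [0.032, 0, -0.05, 0, 0, 0, 0], [0.031, 0, -0.05, 0, 0, 0, 0], [0, 0, 0, 0, 0, 0, 0], [0, 0, 0, 0, 0, 0, 0]]}}

```text
time_s: 43.5
eef_pos: [0.55, 0.0147, 0.138]
orientation: [-1.219, 1.195, -1.193]
ft_force: [0.7, -0.7, -0.1]
width: 0.0856
```

```bash
python3 -c "
from h import *
plan(.5346,.006,.008,-88.7)
f=grab('scene');crop(f,'s21',210,150,370,290,5)"
```

```text
t 43.5 at [0.55   0.0147 0.138 ] F [ 0.7 -0.7 -0.1] w 0.0856 q [-0.1   0.39  1.72  0.    1.03  1.45] turn [ 0.01 -0.02 -0.  ] shift [ 0.0083  0.13   -0.0156]
```

View pics/s21.png

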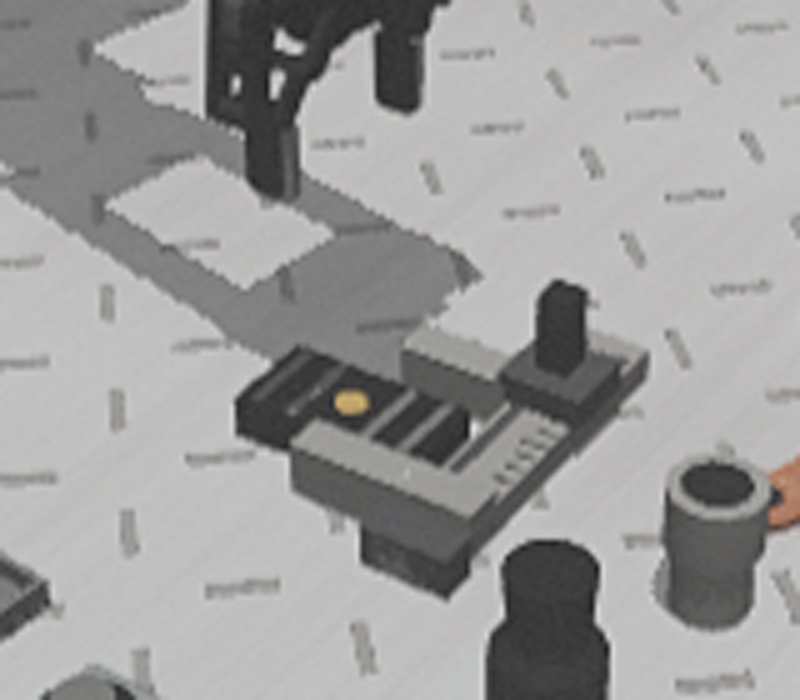

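Request:
{"op": "drive_tool", "data": {"moves": [[0.008, 0.03, -0.016, 0, 0, 0, 0], [0, 0.04, 0, 0, 0, 0, 0], [0, 0.035, 0, 0, 0, 0, 0], [0, 0.018, 0, 0, 0, 0, 0], [0, 0.006, 0, 0, 0, 0, 0], [0, 0, 0, 0, 0, 0, 0.2], [0, 0, 0, 0, 0, 0, 0.5], [0, 0, 0, 0, 0, 0, 1], [0, 0, 0, 0, 0, 0, 1], [0, 0, 0, 0, 0, 0, 1], [0, -0.01, 0, 0, 0, 0, 1], [0, -0.02, 0, 0, 0, 0, 1], [0, -0.03, 0, 0, 0, 0, 1], [0, -0.03, 0, 0, 0, 0, 1], [0, -0.02, 0, 0, 0.9, 0, 1], [0, 0, 0, 0, 0, 0, 1], [0, 0, 0, 0, 0, 0, 1]], "grip_force": 70}}

```text
time_s: 45.25
eef_pos: [0.5352, 0.0068, 0.1198]
orientation: [-1.182, 1.248, -1.25]
ft_force: [0.0, 0.3, -1.8]
width: 0.0499
```

```bash
python3 -c "
from h import *
plan(.415,-.315,.014,-93.2)
f=grab('top');W=cloud(f);H=W[...,2]
show(comps(f,region(W,.3,.56,-.39,-.17)&(H>.018)&(H<.04),.0265,100))
b=W[region(W,.3,.7,-.7,-.3)&(H>.05)];print('box ymax',np.nanpercentile(b[:,1],99.5),'xmin',np.nanpercentile(b[:,0],.5))
g=grab('scene');crop(g,'s22',210,110,370,250,5)"
```

```text
t 45.25 at [0.5352 0.0068 0.1198] F [ 0.   0.3 -1.8] w 0.0499 q [-0.12  0.4   1.77  0.    0.97  1.51] turn [-0.01  0.02 -0.  ] shift [ 0.328   0.1058 -0.1021]
515 ctr [ 444.  -225.9   26.5] medz 26.5 rect [ 444.3 -226. ] [37.8 99.1] 85.7
box ymax -0.33591662359017116 xmin 0.38131888517721635
```

View pics/s22.png

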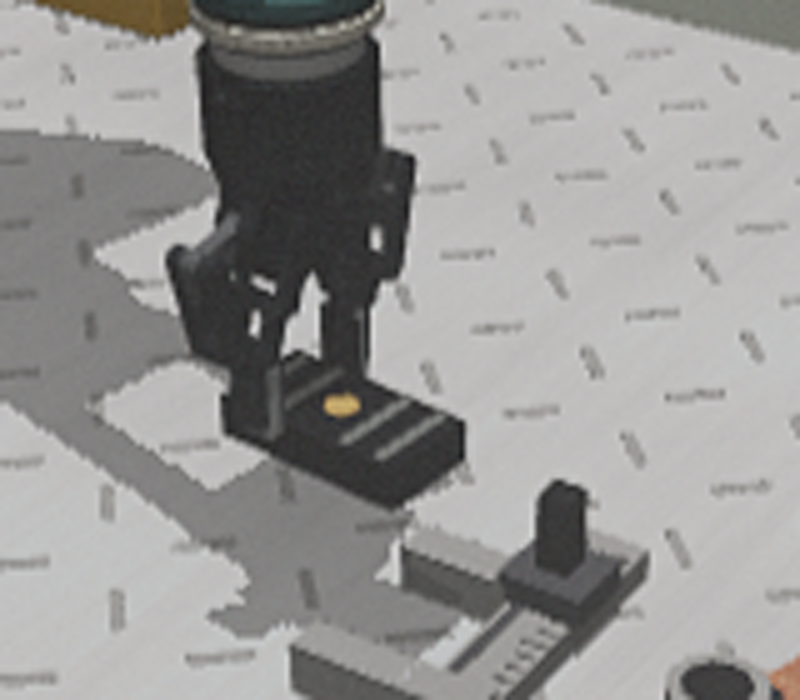

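Request:
{"op": "drive_tool", "data": {"moves": [[0.032, 0, -0.01, 0, 0, 0, 1], [0.032, 0, -0.01, 0, 0, 0, 1], [0.032, 0, -0.01, 0, 0, 0, 1], [0.032, 0, -0.01, 0, 0, 0, 1], [0.032, 0, -0.01, 0, 0, 0, 1], [0.032, 0, -0.01, 0, 0, 0, 1], [0.032, 0, -0.01, 0, 0, 0, 1], [0.032, 0, -0.01, 0, 0, 0, 1], [0.032, 0, -0.01, 0, 0, 0, 1], [0.03, 0, -0.01, 0, 0, 0, 1], [0.01, 0, -0.002, 0, 0, 0, 1], [0, 0.03, 0, 0, 0, 0, 1], [0, 0.03, 0, 0, 0, 0, 1], [0, 0.02, 0, 0, 0, 0, 1], [0, 0.01, 0, 0, 0, 0, 1], [0, 0, 0, 0, 0, 0, 1], [0, 0, 0, 0, 0, 0, 1]]}}

```text
time_s: 47.05
eef_pos: [0.4154, -0.3148, 0.0294]
orientation: [-1.182, 1.25, -1.25]
ft_force: [0.2, -0.4, -1.7]
width: 0.0497
```

```bash
python3 -c "
from h import *
plan(.415,-.315,.013,-93.2)
f=grab('scene');crop(f,'s23',80,200,240,340,5)"
```

```text
t 47.05 at [ 0.4154 -0.3148  0.0294] F [ 0.2 -0.4 -1.7] w 0.0497 q [-0.78  0.52  1.87  0.    0.75  0.84] turn [ 0.  0. -0.] shift [ 0.0002  0.0164 -0.0003]
```

View pics/s23.png

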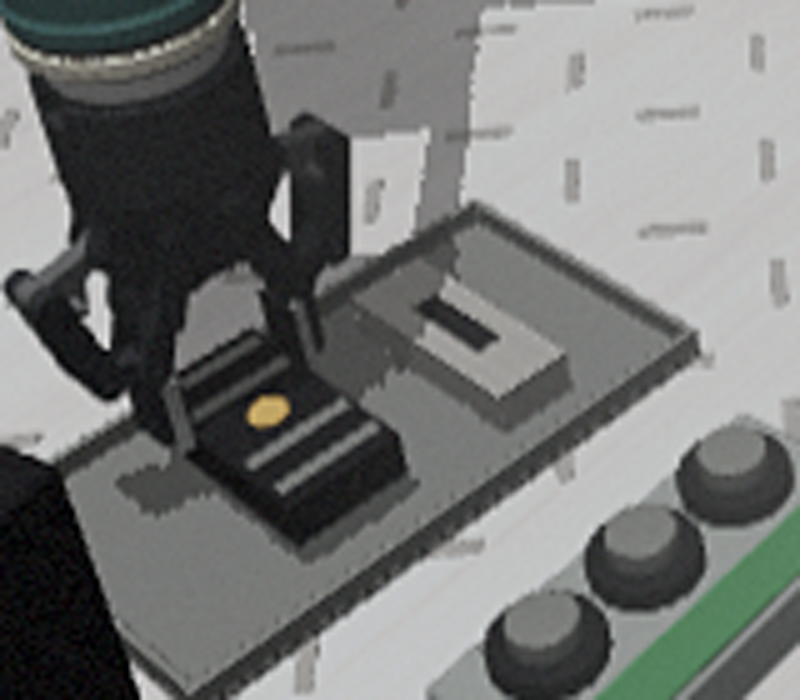

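Request:
{"op": "drive_tool", "data": {"moves": [[0, 0.008, 0, 0, 0, 0, 1], [0, 0.005, 0, 0, 0, 0, 1], [0, 0.002, 0, 0, 0, 0, 1], [0, 0, 0, 0, 0, 0, 1], [0, 0, 0, 0, 0, 0, 1]]}}

```text
time_s: 47.6
eef_pos: [0.4152, -0.315, 0.0149]
orientation: [-1.182, 1.25, -1.251]
ft_force: [-1.5, 0.7, 6.4]
width: 0.0498
```

Request:
{"op": "drive_tool", "data": {"moves": [[0, 0, 0, 0, 0, 0, 0.3], [0, 0, 0, 0, 0, 0, 0.2], [0, 0, 0, 0, 0, 0, 0.2], [0, -0.03, 0, 0, 0, 0, 0.2], [0, -0.04, 0, 0, 0, 0, 0.2], [0, -0.05, 0, 0, 0, 0, 0.3], [-0.05, 0, 0, 0, 0, 0, 0.3], [-0.05, 0, 0, 0, -0.9, 0, 0.3], [-0.05, 0, 0.01, 0, 0, 0, 0.3], [-0.05, 0, 0.02, 0, 0, 0, 0.3], [0, 0, 0, 0, 0, 0, 0.3]], "grip_force": 30}}

```text
time_s: 48.7
eef_pos: [0.4475, -0.1137, 0.1343]
orientation: [-1.221, 1.189, -1.187]
ft_force: [0.5, 0.2, 0.1]
width: 0.0598
```

```bash
python3 -c "
from h import *
plan(.634,.072,.13,-88.7)
f=grab('top');W=cloud(f);H=W[...,2]
show(comps(f,region(W,.3,.56,-.39,-.17)&(H>.018)&(H<.04),.0265,100))
print('post');show(comps(f,region(W,.6,.67,.0,.13)&(H>.06)&(H<.09),.0775))
g=grab('scene');crop(g,'s24',80,200,240,340,5)"
```

```text
t 48.7 at [ 0.4475 -0.1137  0.1343] F [0.5 0.2 0.1] w 0.0598 q [-0.4   0.29  1.91  0.    0.94  1.14] turn [-0.    0.06 -0.02] shift [-0.1814  0.0043  0.1907]
130 ctr [ 480.8 -230.4   26.5] medz 26.4 rect [ 478.7 -228.7] [36.2 29.9] 85.5
571 ctr [ 443.6 -320.8   26.5] medz 27.2 rect [ 437.2 -316.2] [54.  99.3] 89.0
post
49 ctr [631.8  69.7  77.5] medz 77.1 rect [631.8  69.7] [15.6 15.7] 89.9
```

View pics/s24.png

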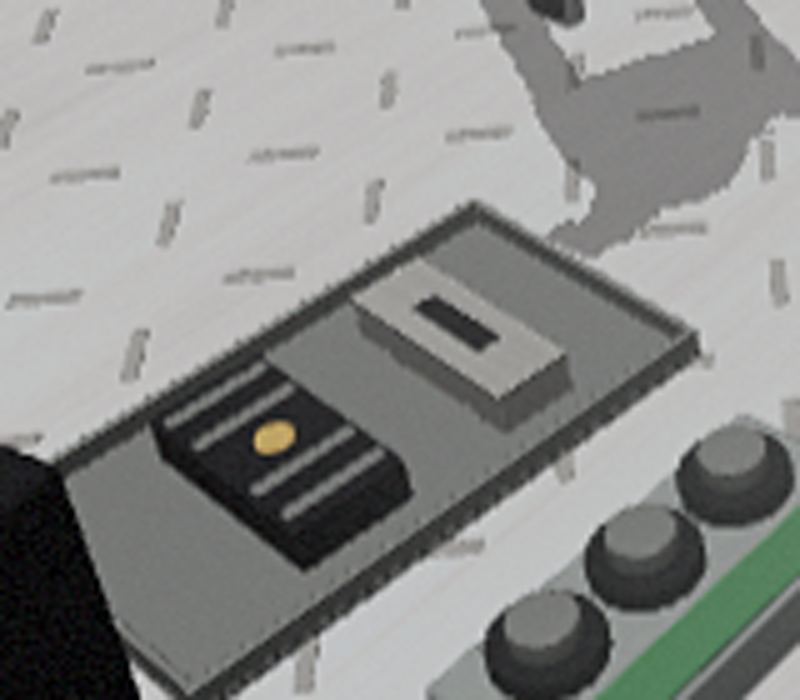

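Both bars lie flat in the tray: insulator at crop (280,465), clamp at (465,335). Now I'll shut the jaws.

Request:
{"op": "drive_tool", "data": {"moves": [[-0.03, 0, 0.033, 0, 0, 0, 0.3], [-0.03, 0, 0.033, 0, 0, 0, 0.3], [-0.03, 0, 0.033, 0, 0, 0, 0.3], [-0.03, 0, 0.033, 0, 0, 0, 0.3], [-0.03, 0, 0.033, 0, 0, 0, 0.3], [-0.027, 0, 0.025, 0, 0, 0, 0.3], [0, 0, 0, 0, 0, 0, 0.3], [0, 0, 0, 0, 0, 0, 0.3]]}}

```text
time_s: 49.6
eef_pos: [0.633, 0.0606, 0.1336]
orientation: [-1.221, 1.193, -1.193]
ft_force: [-0.3, -0.9, -0.1]
width: 0.0599
```

```bash
python3 -c "
from h import *
plan(.635,.071,.049,-88.7)"
```

```text
t 49.6 at [0.633  0.0606 0.1336] F [-0.3 -0.9 -0.1] w 0.0599 q [-0.01  0.5   1.53 -0.    1.11  1.54] turn [ 0.01 -0.01  0.01] shift [-0.0104  0.0846  0.0022]
```

Request:
{"op": "drive_tool", "data": {"moves": [[-0.01, 0.03, 0.002, 0, 0, 0, 0.3], [0, 0.03, 0, 0, 0, 0, 0.3], [0, 0.024, 0, 0, 0, 0, 0.3], [0, 0, 0, 0, 0, 0, 0.6], [0, 0, 0, 0, 0, 0, 1], [0, 0, 0, 0, 0, 0, 1], [0, 0, 0, 0, 0, 0, 1], [0, 0, 0, 0, 0, 0, 1], [0.008, 0, 0, 0, 0, 0, 1], [0.008, 0, 0, 0, 0, 0, 1], [0.008, 0, 0, 0, 0, 0, 1], [0.008, 0, 0, 0, 0, 0, 1], [0.008, 0, 0, 0, 0, 0, 1], [0.008, 0, 0, 0, 0, 0, 1], [0.008, 0, 0, 0, 0, 0, 1], [0.006, 0, 0, 0, 0, 0, 1], [0.002, 0, 0, 0, 0, 0, 1], [0, 0, 0, 0, 0, 0, 1]]}}

```text
time_s: 51.4
eef_pos: [0.6377, 0.008, 0.0519]
orientation: [-1.217, 1.19, -1.194]
ft_force: [-1.4, -1.2, 5.5]
width: 0.0175
```

Request:
{"op": "drive_tool", "data": {"moves": [[0.002, 0, 0, 0, 0, 0, 1], [0.002, 0, 0, 0, 0, 0, 1], [0.001, 0, 0, 0, 0, 0, 1], [0.001, 0, 0, 0, 0, 0, 1], [0.001, 0, 0, 0, 0, 0, 1], [0.001, 0, 0, 0, 0, 0, 1], [0, 0, 0, 0, 0, 0, 1], [0, 0, 0, 0, 0, 0, 1]]}}

```text
time_s: 52.2
eef_pos: [0.6379, 0.002, 0.0518]
orientation: [-1.215, 1.191, -1.193]
ft_force: [0.8, 6.2, 5.6]
width: 0.0174
```

Request:
{"op": "drive_tool", "data": {"moves": [[0.001, 0, 0, 0, 0, 0, 1], [0, 0, 0, 0, 0, 0, 1], [-0.0025, 0, 0, 0, 0, 0, 1], [0, 0, 0, 0, 0, 0, 0.7], [0, 0, 0, 0, 0, 0, 0.4], [0, 0, 0, 0, 0, 0, 0.4], [0, -0.03, 0, 0, 0, 0, 0.4], [0, -0.04, 0, 0, 0, 0, 0.4], [0, -0.02, 0, 0, 0, 0, 1], [0.045, 0, -0.004, 0, 0, 0, 1], [0.045, 0, -0.004, 0, 0, 0, 1], [0.045, 0, -0.004, 0, 0, 0, 1], [0.045, 0, -0.004, 0, 0, 0, 1], [0.045, 0, -0.004, 0, 0, 0, 1], [0.045, 0, -0.004, 0, 0, 0, 1], [0.045, 0, -0.004, 0, 0, 0, 1], [0.018, 0, -0.004, 0, 0, 0, 1], [0, 0, 0, 0, 0, 0, 1], [0, 0, 0, 0, 0, 0, 1]]}}

```text
time_s: 54.1
eef_pos: [0.6113, -0.3312, 0.1398]
orientation: [-1.219, 1.195, -1.192]
ft_force: [-1.0, 0.7, 0.4]
width: 0.0003
```

```bash
python3 -c "
from h import *
plan(.613,-.331,.065,-88.7)
f=grab('top');W=cloud(f);H=W[...,2]
print('post');show(comps(f,region(W,.6,.67,-.05,.13)&(H>.06)&(H<.09),.0775))
print('jaws');show(comps(f,region(W,.53,.60,-.1,.13)&(H>.018)&(H<.045),.030))
g=grab('scene');crop(g,'s25',150,200,350,350,4)"
```

```text
t 54.1 at [ 0.6113 -0.3312  0.1398] F [-1.   0.7  0.4] w 0.0003 q [-0.6   0.58  1.38  0.    1.19  0.95] turn [ 0.01 -0.01 -0.02] shift [-0.0002  0.0748  0.0017]
post
48 ctr [634.4   2.   77.5] medz 77.3 rect [634.3   1.9] [15.7 15.7] 89.8
jaws
249 ctr [578.7 -20.1  30. ] medz 29.9 rect [579.1 -20.6] [43.2 37.8] 89.9
```

View pics/s25.png

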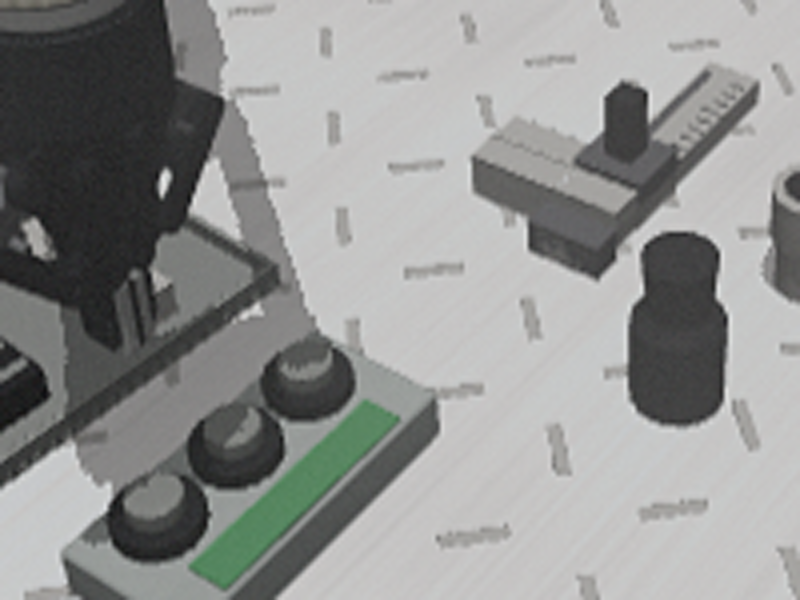

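The jaws are shut: post at y 2.0 mm and the joined jaws 43 mm wide (2×22). Pressing the right key.

Request:
{"op": "drive_tool", "data": {"moves": [[0, 0.03, 0.001, 0, 0, 0, 1], [0, 0.03, 0, 0, 0, 0, 1], [0, 0.015, 0, 0, 0, 0, 1], [0, 0.008, 0, 0, 0, 0, 1], [0, 0.005, 0, 0, 0, 0, 1], [0, 0.003, 0, 0, 0, 0, 1], [0, 0.002, 0, 0, 0, 0, 1], [0, 0, 0, 0, 0, 0, 1], [0, 0, 0, 0, 0, 0, 1]]}}

```text
time_s: 55.1
eef_pos: [0.6133, -0.3319, 0.0483]
orientation: [-1.219, 1.192, -1.194]
ft_force: [0.2, 2.1, 3.4]
width: -0.0003
```

Request:
{"op": "drive_tool", "data": {"moves": [[0, 0.002, 0, 0, 0, 0, 1], [0, 0.002, 0, 0, 0, 0, 1], [0, 0, 0, 0, 0, 0, 1], [0, 0, 0, 0, 0, 0, 1]]}}

```text
time_s: 55.5
eef_pos: [0.6135, -0.3321, 0.0459]
orientation: [-1.219, 1.191, -1.194]
ft_force: [-4.1, 4.7, 18.4]
width: -0.0001
```

Request:
{"op": "drive_tool", "data": {"moves": [[0, 0, 0, 0, 0, 0, 1], [0, -0.02, 0, 0, 0, 0, 1], [0, -0.04, 0, 0, 0, 0, 1], [0, -0.05, 0, 0, 0, 0, 1], [0, -0.05, 0, 0, 0, 0, 1], [-0.05, 0, 0, 0, 0, 0, 1], [-0.05, 0, 0, 0, 0, 0, 1], [0, 0, 0, 0, 0, 0, 1], [0, 0, 0, 0, 0, 0, 1]]}}

```text
time_s: 56.4
eef_pos: [0.6106, -0.2314, 0.2033]
orientation: [-1.221, 1.19, -1.192]
ft_force: [-0.3, -0.4, 0.1]
width: -0.0001
```

```bash
python3 -c "
from h import *
plan(.613,-.331,.065,-88.7)
f=grab('top','t3');W=cloud(f);H=W[...,2]
print('post');show(comps(f,region(W,.6,.67,-.05,.13)&(H>.06)&(H<.09),.0775))
g=grab('scene');cv2.imwrite('pics/s26.png',g['img']);G=cloud(g)
print('keys');show(comps(g,region(G,.56,.68,-.40,-.18)&(G[...,2]>.045)&(G[...,2]<.07)))
print('bars');show(comps(g,region(G,.3,.56,-.40,-.17)&(G[...,2]>.02)&(G[...,2]<.04),.0265,100))
"
```

```text
t 56.4 at [ 0.6106 -0.2314  0.2033] F [-0.3 -0.4  0.1] w -0.0001 q [-0.47  0.46  1.42 -0.    1.26  1.08] turn [-0.    0.02  0.01] shift [0.0996 0.1383 0.0002]
post
49 ctr [634.3   1.9  77.5] medz 77.3 rect [634.3   1.9] [15.7 15.7] 89.8
keys
140 ctr [ 614.5 -237.2   51.1] medz 50.5 rect [ 614.3 -236.5] [27.2 29.3] 35.0
156 ctr [ 616.2 -287.3   51.3] medz 50.6 rect [ 616.1 -286.9] [25.4 30.6] 43.7
178 ctr [ 617.  -336.9   51.2] medz 50.7 rect [ 616.7 -336.6] [27.5 29.3] 35.1
bars
582 ctr [ 450.6 -231.2   26.5] medz 24.9 rect [ 449.2 -231.2] [ 38.8 104.1] 86.5
989 ctr [ 444.6 -320.9   26.5] medz 25.0 rect [ 443.2 -320.7] [ 54.5 105. ] 86.2
```

View pics/s26.png

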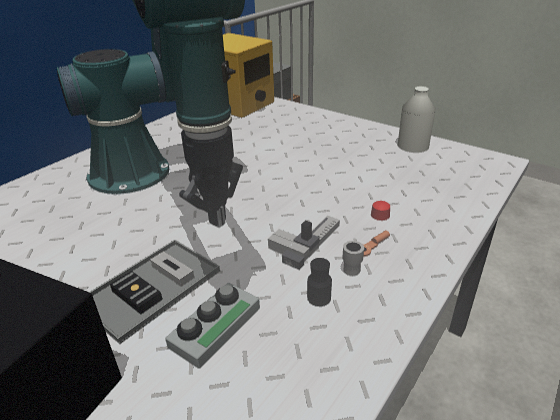

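Final picture: both bars are flat in the tray at (137,290) and (173,263), the jaws are shut at (300,240), the keys are up and the bystanders are in place. Handing in.

```bash
python3 -c "
from rig import ctrl
print(ctrl.sign_off())"
```

```text
the job is handed in; nothing more can be done
None
```

The job is handed in at about 56 s of the 210 s allowed. It reported no verdict.

- **Zeroing:** I shut the empty jaws, then pressed the left and middle keys to their stops (7–8 N).
- **Gauging:** Only the clamp and the insulator were on the bench; I found no link or spacer in either view. I gauged the clamp first, then the insulator. The post moved 35.8 mm and 51.8 mm from its shut position, against 36 and 52 mm expected. The wrist read about 14 N each time, so the jaws bore on the bars with about 12 N.
- **Filing:** With both bars in the tray I shut the empty jaws again and pressed the right key to its stop (18 N).

**Last checks:**
- Both bars lie flat in the tray, about 90 mm apart.
- The jaws are shut, with the post at its zero position (y of about 2 mm) and the two jaws measuring 43 mm together.
- All three keys are up at about 50.6 mm.
- The bystanders look unmoved, and the arm is clear.

**Disagreement:** The scene camera reads about 5–6 mm off the top camera in y and 3–5 mm in x. I trusted the top camera, which matched where the arm made contact. No check failed, and neither a knock to a bar nor a grip slip showed up.

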